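Nest the scale templates on the shop hook

ROBOT

A 6-joint arm with a two-finger parallel gripper is mounted at the origin on the work surface. World frame = base frame: x ahead of the robot, y to its left, z up, the work surface at z = 0. Lengths are in m, angles in degrees, forces in N, time in s.
With the tool pointing down it reaches from about 0.375 to 0.9 m from the base axis. Payload 3.1 kg.
Tool frame: the origin (TCP) lies on the centre line of the jaws, within the pads' length; the fingertips stand 8 mm ahead of it and the grasp point (between the pads) lies 11 mm behind it; y points along the fingers, x is the direction in which the jaws open and shut, and the axes are right-handed (so a half turn about y gives the same grasp; the last joint's range is limited). The gripper opens to 87 mm and grips with 3 to 60 N. Pads are 19 mm wide; open, the fingers measure 117 mm over their backs; the gripper's body (75 mm by 190 mm) begins 51 mm behind the grasp point.
Start: joints at [54.173, 30.224, 82.088, -0, 67.689, -10.227], TCP at [0.27, 0.564, 0.231] pointing down, gripper open.
Joint ranges: [-176.69, 176.69], [-43.24, 126.21], [12.49, 139.97], [-82, 262], [0, 151.66], [-163.58, 163.58]. Speed limits (degrees/s): [159.86, 159.86, 180, 180, 180, 180].

INTERFACE

Orientations are given as a 3x3 rotation matrix whose columns are the frame's x, y, z axes.
In Python, from rig import read_state, imaging, job, spotter gives the robot as it stands.
- The arm moves only by the tool apply_moves, never from a script. Its argument "steps" is a list of rows, each an object of numbers: "x", "y", "z": the shift along the world's x, y, z in mm; "spin": the turn about the world's z in rad. In form: [{"x": .., "y": .., "z": .., "spin": ..}, ...]. A call has 1 to 12 rows; each row shifts and turns the pose as measured when the row begins; what a row does not reach is not made up. A row lasts 1/10 s, in which the tool goes at most 50 mm and 8.59 degrees, less where a joint would pass 70% of its speed; a pose out of reach is approached as far as the arm can. A call is refused whole if a number of a shift passes 50 or a number of a turn 0.15, either way. A call with a gripper value outside its range is refused whole. "grip" is the finger opening in mm, from 0 to 87, set as the call begins (left out, the last holds). The fingers move at their own pace and stop on an object; the grip force is fixed at half the most. Time passes only in rows, so rows that do not move let the fingers close. It gives the time, the measured TCP pose, the force and the opening at its end, in the units of the state.
- read_state(): the state, without advancing time (a new reading comes with each control period).
- imaging.capture(name): name is "scene" or "top" or "wrist"; returns the picture (480x640x3 uint8, red, green, blue); there is no depth.
- imaging.camera_params(name): a dict with "fov_y" (degrees; the focal length in pixels is half the picture's height over the tangent of half this angle, whatever the lens; pixels are square), "cx", "cy" (the principal point, pixels), "R" (3x3) and "t" (3): a world point X has camera coordinates R X + t. Camera axes: x right, y down, z forward; pixel columns grow to the right and rows downward; lengths in m; the calibration is good to about 2 mm. The wrist camera is an equidistant fisheye: a pixel r from the principal point sees the ray r / f radians off the axis. A picture is of the moment at which its call begins: read the wrist's pose just before it. camera_params takes no time and is no camera call; for the wrist camera it gives the pose at the moment of the call.
- job.hand_in(): hands the job in, once; it reports no verdict.
Trained networks look in the newest picture that a camera, given by its name, has taken for a name from the list of things; names that differ only in an ending like _2 or _b are one class to them, and where a whole thing is asked for, a point or a joint stands for the part that bears it (a point fixed in the world has none). Each returns a list of dicts, best first, with "score" (0 to 1); they miss things now and then, are a little off and sometimes report something else, mostly with a low value. They report only what shows in the picture. A call takes as long as a camera call. They do not tell look-alikes from the thing itself.
- spotter.cut_out(name, camera): "mask" (480x640 bool, what is visible of it) and "rect" ([left, top, width, height] in pixels, round what is visible of it).
The state is a dict: "time_s": time; "joint_positions": joint angles; "qvel": joint speeds; "tau": joint torques, N m; "position": TCP position; "tcp_rot": TCP orientation; "force": force on the tool from outside, world axes, zero at the start; "moment": the same for the moment, N m; "opening": opening from 0.0 (shut) to 1.0 (fully open).
Only numpy, scipy, OpenCV 4.12 (cv2) and the standard library are available. Lean on these libraries where they do the work, as an engineer would, in place of code of your own. Each camera call takes 0.05 s, during which the arm holds its last target.

TASK

Hang the three plywood scale templates on the hook by the slots in their handles, largest first: red, then yellow, then blue. Slide each one gently along the bar until it bears flat against the sprung backstop pad or the template before it, so that they end as a closed pack hanging straight down with no gaps. Do not shove the backstop along the bar, and leave the hammer, jar and glue where they are.

Things in the scene. Friction and masses are not known exactly. Their poses are not given: they have to be found in the camera images.
- large_eye (a point): middle of the upper edge of the slot in the large template's handle, mid-thickness; rests on top of the bar once hung. 152.5 mm above the template's lower edge, 45 mm below the handle's top. Slot: 18 mm wide, 34 mm high below this edge, upper corners chamfered. x through the thickness, y across, z up the handle
- large_mid (a point): half-way up the large template: arch-shaped plywood board, 9 mm thick (x), 130 mm wide (y), 197.5 mm tall (z), straight lower edge; its top 100 mm is an upright red handle: 34 mm wide beside the slot, ending in a solid head 28 mm wide, 45 mm high, above the slot. Grip the head across its width. About 150 g, give or take a third. Starts upright in one of the rack's slots; front and back alike
- medium_eye (a point): middle of the upper edge of the slot in the medium template's handle, mid-thickness; rests on top of the bar once hung. 130 mm above the template's lower edge, 45 mm below the handle's top. Slot: 18 mm wide, 34 mm high below this edge, upper corners chamfered. x through the thickness, y across, z up the handle
- medium_mid (a point): half-way up the medium template: arch-shaped plywood board, 9 mm thick (x), 100 mm wide (y), 175 mm tall (z), straight lower edge; its top 100 mm is an upright yellow handle: 34 mm wide beside the slot, ending in a solid head 38 mm wide, 45 mm high, above the slot. Grip the head across its width. About 110 g, give or take a third. Starts upright in one of the rack's slots; front and back alike
- small_eye (a point): middle of the upper edge of the slot in the small template's handle, mid-thickness; rests on top of the bar once hung. 107.5 mm above the template's lower edge, 45 mm below the handle's top. Slot: 18 mm wide, 34 mm high below this edge, upper corners chamfered. x through the thickness, y across, z up the handle
- small_mid (a point): half-way up the small template: arch-shaped plywood board, 9 mm thick (x), 70 mm wide (y), 152.5 mm tall (z), straight lower edge; its top 100 mm is an upright blue handle: 34 mm wide beside the slot, ending in a solid head 48 mm wide, 45 mm high, above the slot. Grip the head across its width. About 80 g, give or take a third. Starts upright in one of the rack's slots; front and back alike
- rack: fixed wooden rack, 190 x 160 mm and 32 mm high, origin at the centre of its underside, with three open-topped slots along its y, 58 mm apart in x, 11 mm wide and 22 mm deep; any template can be in any slot, its thickness along the rack's x
- hook_root (a point): on a fixed stand: top of the hook's bar where it leaves the post, 220 mm above the bench; the post (30 mm square) stands behind, on this point's +x side, 22 mm higher. The level round bar, 8 mm thick, runs 160 mm from here along -x and then turns straight up. The foot on the bench is 200 x 150 mm
- hook_tip (a point): top of the hook's upturned end (8 mm thick), 14 mm above the top of the bar, 160 mm from hook_root along its -x
- bar_mid (a point): on top of the bar, 70 mm from hook_root. Near here rides the backstop, a dark clamp block with an orange pad (18 mm wide up to 41 mm above the bar, 34 mm wide below) in front; the pad's springs give 3 mm under 2 to 4 N. Its setting is not measured: the pad's face, looking to -x, is 38 to 102 mm from hook_root. Pushes above about 12 N shove the block along the bar
- hammer: bystander: wooden-handled hammer lying flat on the bench, head at its +x end; leave alone
- stain_jar: bystander: amber jar, 60 mm across, 75 mm high, origin at the centre of its underside; leave alone
- glue: bystander: white glue bottle, 56 mm across, 150 mm high, origin at the centre of its underside; leave alone
Not all that is in view belongs to the job. Leave any orange look-alike of the part that bears medium_eye alone. Leave any pink look-alike of the part that bears large_eye alone.

How it is judged:
By the outcome, as a careful person would: the job done as asked, in the order asked, and still so for the second after the job is handed in, with the robot touching nothing.
It also fails if it takes over 72 s, if anything falls off the work surface, if the arm or the gripper's body presses on something with over 40 N, if the wrist force passes 120 N, or if a joint passes its speed limit or range.

## Working session

There is one attempt and no reset: what is moved stays moved. The work goes in short steps, Python scripts to look and compute and a tool call to move; the robot and the scene stay as the last step left them, time stands still between calls to the robot, and variables do not carry over. Pictures are saved under pics/ and viewed, and the job is handed in when it is done.

Besides the shell and the picture viewer there is one more tool, called after "Emit:" as name(argument=value, ...), one argument or row to a line, values as JSON. apply_moves: Moves the arm, as the interface text tells. Its arguments: {"type":"object","properties":{"steps":{"type":"array"},"grip":{"type":"number"}},"required":["steps"]}

```bash
ls; mkdir -p pics
python3 - <<'E'
from rig import read_state, imaging
import cv2,json,numpy as np
s=read_state();print({k:np.round(v,3).tolist() for k,v in s.items()})
for n in("scene","top","wrist"):
    p=imaging.camera_params(n);print(n,{k:np.round(v,4).tolist() for k,v in p.items()})
    cv2.imwrite(f"pics/{n}0.png",imaging.capture(n)[:,:,::-1])
E
```

```text
pics
{'time_s': 0.0, 'joint_positions': [54.172, 30.279, 82.156, 0.0, 67.689, -10.226], 'qvel': [-0.046, 0.021, -0.089, -0.094, 0.051, -0.057], 'tau': [-0.0, -44.005, -17.659, 0.063, 0.058, -0.0], 'position': [0.27, 0.563, 0.23], 'tcp_rot': [[0.432, -0.001, -0.902], [0.902, -0.002, 0.432], [-0.002, -1.0, 0.0]], 'force': [-0.327, -0.805, -0.809], 'moment': [0.045, -0.009, 0.059], 'opening': 1.002}
scene {'fov_y': 52.2779, 'cx': 313.7947, 'cy': 234.043, 'R': [[-0.6947, 0.719, 0.0193], [0.4934, 0.4959, -0.7146], [-0.5234, -0.4869, -0.6992]], 't': [0.3958, -0.188, 1.4484]}
top {'fov_y': 43.445, 'cx': 332.6789, 'cy': 243.1423, 'R': [[0.0265, -0.9996, -0.0018], [-0.9876, -0.0259, -0.155], [0.1549, 0.0059, -0.9879]], 't': [-0.0173, 0.5959, 1.6763]}
wrist {'fov_y': 65.7065, 'cx': 321.3813, 'cy': 240.0677, 'R': [[0.4321, 0.9018, -0.0025], [0.8688, -0.4155, 0.2693], [0.2419, -0.1186, -0.963]], 't': [-0.6234, -0.0321, 0.3916]}
```

View pics/scene0.png

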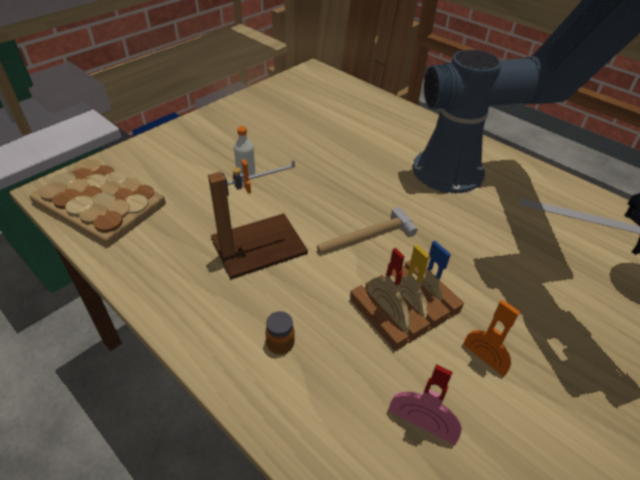

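View pics/top0.png

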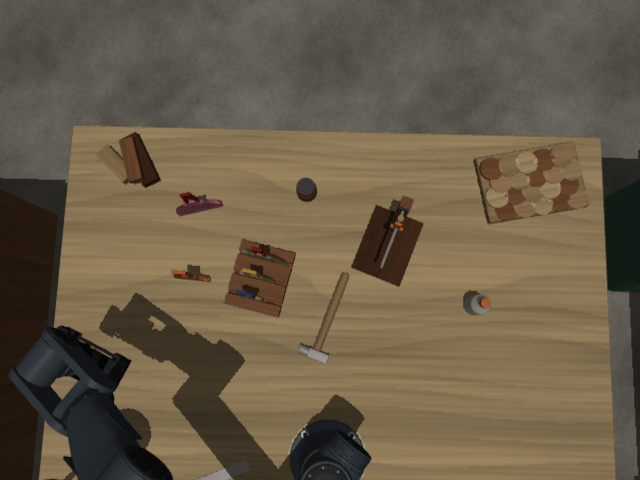

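View pics/wrist0.png

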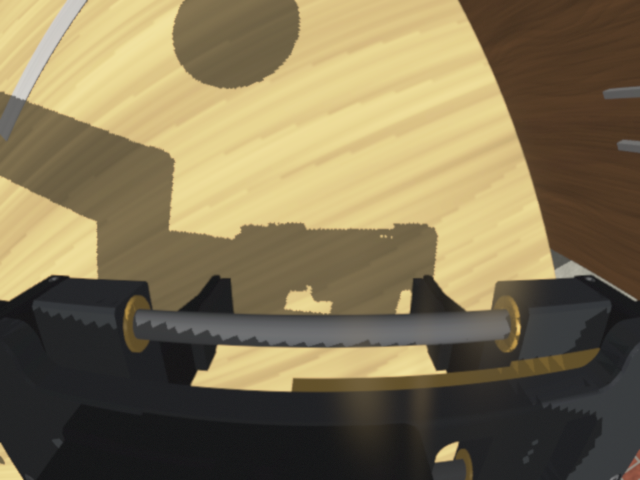

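Run:
```python
import cv2,numpy as np
s=cv2.imread("pics/scene0.png");t=cv2.imread("pics/top0.png")
def c(i,x,y,w,h,k):return cv2.resize(i[y:y+h,x:x+w],(w*k,h*k),interpolation=cv2.INTER_CUBIC)
cv2.imwrite("pics/c1.png",c(s,340,225,130,120,6)); cv2.imwrite("pics/c2.png",c(s,200,120,120,95,6))
cv2.imwrite("pics/c3.png",np.hstack([c(t,215,230,90,95,4),c(t,345,190,90,95,4)]))
```

```text
(no output)
```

View pics/c1.png

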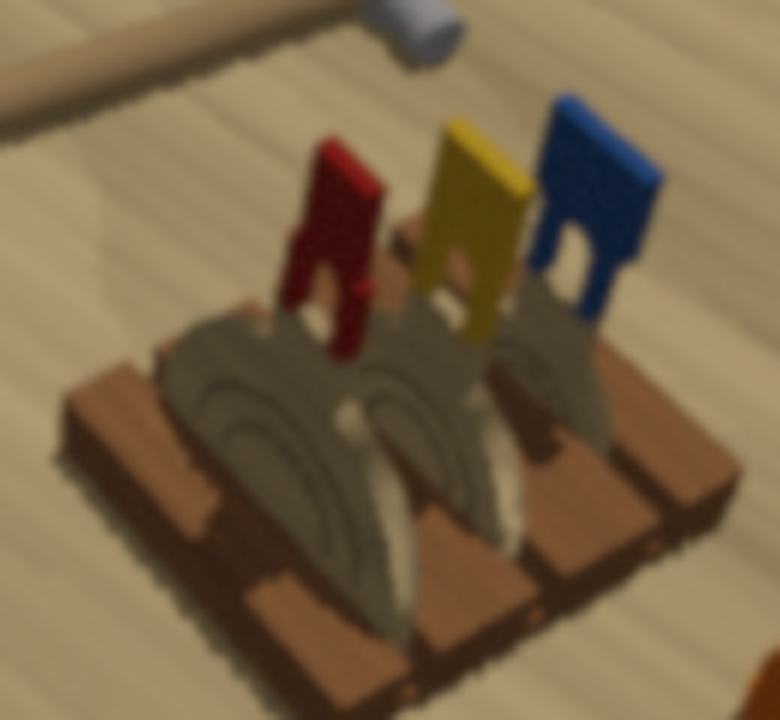

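View pics/c2.png

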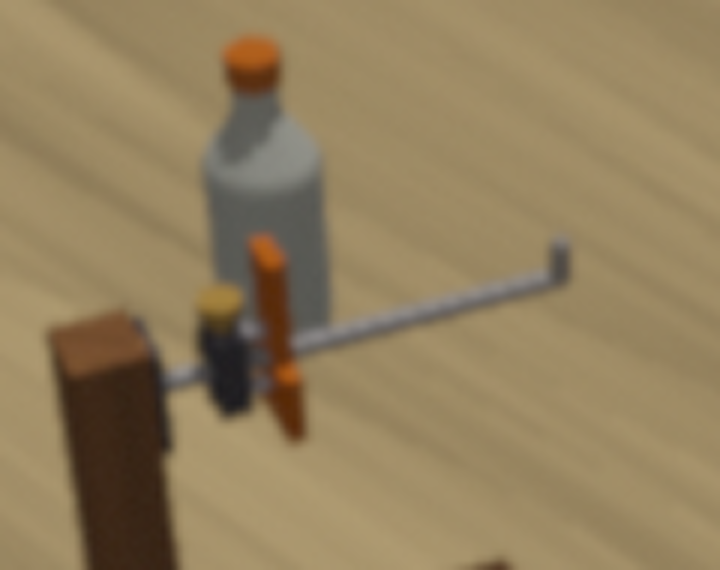

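View pics/c3.png

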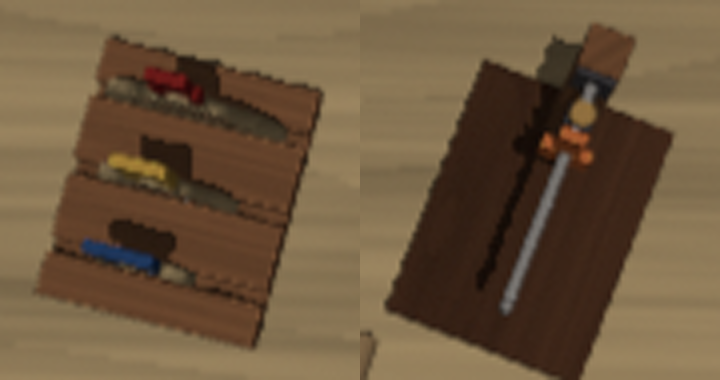

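```bash
cat > h.py <<'E'
import numpy as np,cv2
from rig import read_state, imaging, job, spotter
from scipy.optimize import least_squares
def proj(p,X):
    X=np.atleast_2d(X);c=X@np.array(p["R"]).T+np.array(p["t"]);f=240/np.tan(np.radians(p["fov_y"])/2)
    if p.get("fish"):
        r=np.hypot(c[:,0],c[:,1]);th=np.arctan2(r,c[:,2]);k=f*th/np.maximum(r,1e-9)
        return np.c_[p["cx"]+k*c[:,0],p["cy"]+k*c[:,1]]
    return np.c_[p["cx"]+f*c[:,0]/c[:,2],p["cy"]+f*c[:,1]/c[:,2]]
def cam(n):
    p=dict(imaging.camera_params(n));p["fish"]=n=="wrist";return p
def Rz(a):a=np.radians(a);return np.array([[np.cos(a),-np.sin(a),0],[np.sin(a),np.cos(a),0],[0,0,1]])
def fit(obs,x0):  # obs: list (cam, local xyz, pix); pose x,y,yaw
    def f(q):return np.concatenate([(proj(p,Rz(q[2])@np.array(l)+[q[0],q[1],0])[0]-np.array(u)) for p,l,u in obs])
    r=least_squares(f,x0,x_scale=[.01,.01,1]);return r.x,r.fun.reshape(-1,2)
def cr(u,v,x0,y0,k):return (x0+(u+.5)/k-.5,y0+(v+.5)/k-.5)
E
python3 - <<'E'
from h import *
S,T=cam("scene"),cam("top")
c1=lambda u,v:cr(u,v,340,225,6)
c2=lambda u,v:cr(u,v,200,120,6)
c3=lambda u,v:cr(u,v,215,230,4)
c4=lambda u,v:cr(u-360,v,345,190,4)
h=.032
q,r=fit([(T,(.095,.08,h),c3(110,37)),(T,(.095,-.08,h),c3(322,92)),(T,(-.095,-.08,h),c3(258,348)),(T,(-.095,.08,h),c3(36,292)),
 (S,(.095,-.08,h),c1(68,400)),(S,(.095,.08,h),c1(345,710)),(S,(-.095,.08,h),c1(740,468))],[.5,.2,-14])
print(q,np.round(r,1).tolist())
def tri(s,t):
    P=[]
    for p in(S,T):
        f=240/np.tan(np.radians(p["fov_y"])/2);K=np.array([[f,0,p["cx"]],[0,f,p["cy"]],[0,0,1]])
        P.append(K@np.c_[p["R"],p["t"]])
    X=cv2.triangulatePoints(P[0],P[1],np.array(s,float).reshape(2,1),np.array(t,float).reshape(2,1));return (X[:3]/X[3]).ravel().round(4)
print("red",tri(c1(351,168),c3(167,76)),"yel",tri(c1(493,156),c3(137,160)),"blu",tri(c1(612,138),c3(120,252)))
print("tip",tri(c2(560,241),c4(505,309)),"root",tri(c2(167,378),c4(590,95)),"pad",tri(c2(266,240),c4(570,130)))
q2,r=fit([(S,(-.16,0,.234),c2(560,241)),(T,(-.16,0,.234),c4(505,309)),(S,(0,0,.22),c2(165,378)),(T,(0,0,.22),c4(591,90))],[.7,0,-19]);print(q2,r.round(1).tolist())
for n in["hook_root","hook_tip","large_eye","large_mid","bar_mid","rack"]:
  for c in("scene",):
    imaging.capture(c);o=spotter.cut_out(n,c);print(n,[(round(d["score"],2),d["rect"]) for d in o[:3]])
E
```

```text
[  0.49410849   0.20576736 -12.36539301] [[-1.1, -0.0], [-0.5, -0.6], [-1.2, -0.1], [-0.2, 0.3], [-1.8, -1.1], [-0.4, -0.3], [0.7, -0.9]]
red [0.5513 0.1956 0.2047] yel [0.498  0.2155 0.1856] blu [0.4394 0.2278 0.1604]
tip [ 0.51   -0.1268  0.2308] root [ 0.6528 -0.181   0.2157] pad [ 0.6186 -0.1624  0.268 ]
[  0.65827539  -0.18012634 -19.96256186] [[1.5, -1.3], [-0.3, 0.5], [-1.3, -0.3], [-0.3, -1.3]]
hook_root [(0.64, [206.1, 158.0, 100.8, 121.3])]
hook_tip [(0.7, [209.7, 159.5, 97.4, 116.7]), (0.61, [419.7, 242.3, 32.7, 59.7]), (0.49, [365.0, 247.5, 45.0, 86.3])]
large_eye [(0.74, [364.6, 248.9, 47.8, 86.3]), (0.57, [389.1, 362.3, 71.2, 81.7])]
large_mid [(0.97, [364.9, 246.7, 44.7, 87.8]), (0.65, [390.0, 364.0, 70.8, 80.4])]
bar_mid [(0.71, [208.6, 157.4, 100.0, 124.0])]
rack [(0.64, [351.3, 258.6, 113.8, 90.0])]
```

Emit:
apply_moves(
  steps=[
    {"x": 28,"y": -37,"z": 12,"spin": 0.023},
    {"x": 28,"y": -37,"z": 12,"spin": 0.023},
    {"x": 28,"y": -37,"z": 12,"spin": 0.023},
    {"x": 28,"y": -37,"z": 12,"spin": 0.023},
    {"x": 28,"y": -37,"z": 12,"spin": 0.023},
    {"x": 28,"y": -37,"z": 12,"spin": 0.023},
    {"x": 28,"y": -37,"z": 12,"spin": 0.023},
    {"x": 28,"y": -37,"z": 12,"spin": 0.023},
    {"x": 28,"y": -37,"z": 0,"spin": 0.023},
    {"x": 28,"y": -37,"z": 0,"spin": 0.023},
    {"x": 0,"y": 0,"z": 0,"spin": 0},
  ],
  grip=60,
)

```text
time_s: 1.85
position: [0.5584, 0.179, 0.3319]
tcp_rot: [[0.199, 0.009, -0.98], [0.98, 0.0, 0.199], [0.002, -1.0, -0.008]]
force: [0.1, 0.3, 1.0]
opening: 0.692
```

Run:
```python
from h import *
s=read_state();print(s["time_s"],s["position"],s["tcp_rot"],s["force"])
cv2.imwrite("pics/w1.png",imaging.capture("wrist")[:,:,::-1])
```

```text
1.85 [0.55836627 0.17900182 0.33185278] [[ 1.99479906e-01  8.73583969e-03 -9.79862976e-01]
 [ 9.79899743e-01  3.28082205e-04  1.99490315e-01]
 [ 2.06419102e-03 -9.99961788e-01 -8.49480126e-03]] [0.1310586  0.27641711 0.97164667]
```

View pics/w1.png

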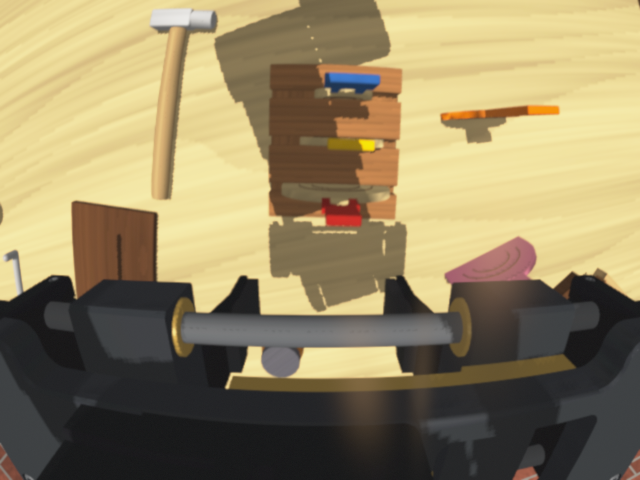

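Run:
```python
import cv2
s=cv2.imread("pics/w1.png")[60:235,260:415];cv2.imwrite("pics/w1c.png",cv2.resize(s,None,fx=5,fy=5,interpolation=cv2.INTER_CUBIC)[:600] if 0 else cv2.resize(s,(465*1,525*1),interpolation=cv2.INTER_CUBIC))
```

```text
(no output)
```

View pics/w1c.png

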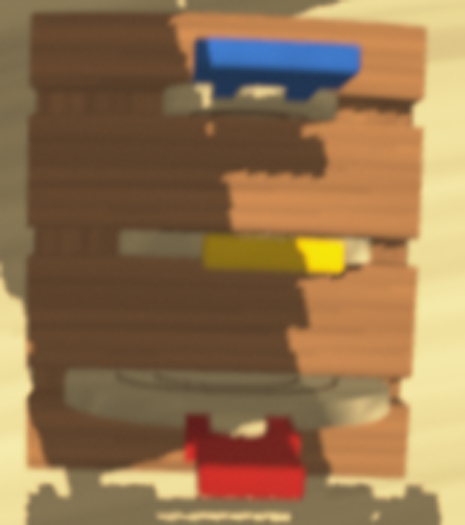

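Run:
```python
from h import *
W=cam("wrist")
c=lambda u,v:cr(u,v,260,60,3)
def t(z,w,top,bot,g):
    a=.0045;h=w/2
    o=[(W,(-a,-h,z),c(*top[0])),(W,(-a,h,z),c(*top[1])),(W,(a,-h,z),c(*bot[0])),(W,(a,h,z),c(*bot[1]))]
    q,r=fit(o,g);print(q.round(4),r.round(1).tolist())
t(.2075,.028,[(198,463),(303,463)],[(198,497),(303,497)],[.55,.2,-13])
t(.185,.038,[(204,236),(345,240)],[(204,268),(345,272)],[.5,.2,-13])
t(.1625,.048,[(197,40),(361,44)],[(198,67),(358,72)],[.44,.2,-13])
h=.032
q,r=fit([(W,(.095,-.08,h),c(27,468)),(W,(.095,.08,h),c(405,477)),(W,(-.095,.08,h),c(427,27)),(W,(-.095,-.08,h),c(33,13))],[.5,.2,-13]);print(q,r.round(1).tolist())
# hook tip / foot
print(proj(W,[[.508,-.1255,.234]]))
```

```text
[  0.5479   0.2001 -11.3039] [[-0.7, -0.0], [0.8, -0.0], [-0.7, 0.1], [0.5, 0.0]]
[  0.4932   0.2186 -12.2255] [[0.1, -0.2], [0.2, -0.2], [-0.1, 0.3], [-0.1, 0.2]]
[  0.4371   0.2329 -11.6927] [[-0.7, -0.6], [0.4, -0.3], [-1.1, 0.5], [1.4, 0.4]]
[  0.49094345   0.21126457 -12.92958453] [[-0.2, 0.3], [0.4, 0.6], [0.2, -0.3], [-0.3, -0.5]]
[[  1.03906326 257.00454618]]
```

Emit:
apply_moves(
  steps=[
    {"x": -5,"y": 10,"z": -15,"spin": -0.008},
    {"x": -5,"y": 10,"z": -20,"spin": -0.008},
    {"x": 0,"y": 0,"z": -35,"spin": 0},
    {"x": 0,"y": 0,"z": 0,"spin": 0},
  ],
)

```text
time_s: 2.3
position: [0.5433, 0.2047, 0.2611]
tcp_rot: [[0.215, 0.006, -0.977], [0.977, 0.005, 0.215], [0.006, -1.0, -0.005]]
force: [-0.1, -0.4, -0.1]
opening: 0.689
```

Run:
```python
from h import *
s=read_state();print(s["time_s"],s["position"],s["tcp_rot"])
cv2.imwrite("pics/w2.png",imaging.capture("wrist")[:,:,::-1])
```

```text
2.3 [0.54334265 0.20466382 0.261113  ] [[ 0.21481795  0.00641956 -0.97663301]
 [ 0.97663524  0.0048037   0.21485002]
 [ 0.00607069 -0.99996786 -0.00523765]]
```

View pics/w2.png

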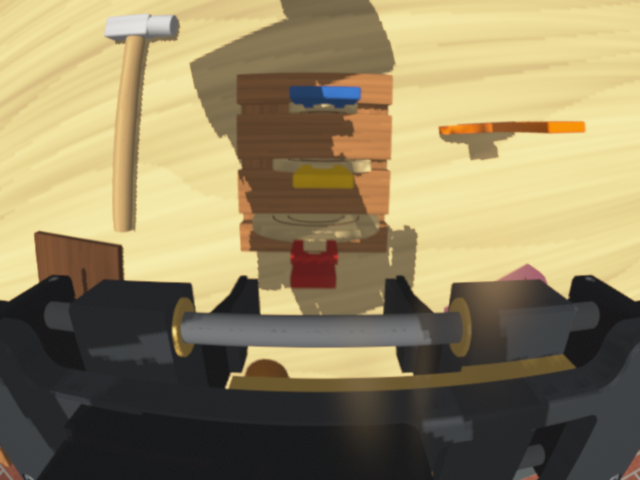

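Run:
```python
from h import *
im=cv2.imread("pics/w2.png")
cv2.imwrite("pics/w2c.png",cv2.resize(im[70:300,225:405],(720,920)[:2],interpolation=cv2.INTER_CUBIC)[600:920])
W=cam("wrist")
z=.2075
for q in[(.5479,.2001,-12.5),(.5475,.1985,-12.5)]:
  print(proj(W,np.array([[a,b,z] for a in(-.0045,.0045) for b in(-.014,.014)])@Rz(q[2]).T+[q[0],q[1],0]).round(1).tolist())
```

```text
[[290.3, 262.5], [336.9, 262.4], [290.7, 276.3], [336.7, 276.3]]
[[287.6, 262.4], [334.1, 262.4], [288.0, 276.3], [333.9, 276.3]]
```

View pics/w2c.png

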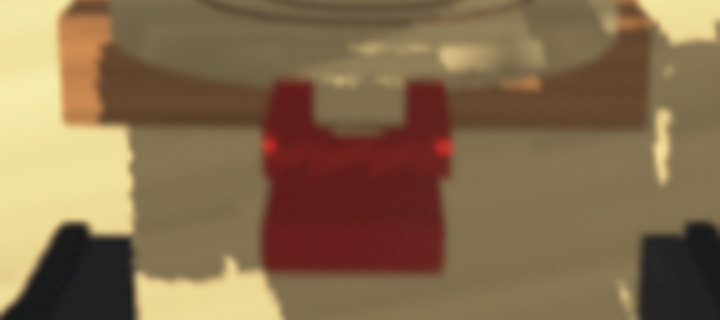

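Run:
```python
from h import *
s=read_state();print(s["time_s"],s["position"],s["qvel"])
W=cam("wrist");im=imaging.capture("wrist")
cv2.imwrite("pics/w3.png",im[:,:,::-1]);W2=cam("wrist");print(np.abs(np.array(W["t"])-W2["t"]))
z=.2075
q=(.5479,.2001,-12.5)
P=proj(W,np.array([[a,b,z] for a in(-.0045,.0045) for b in(-.014,.014)])@Rz(q[2]).T+[q[0],q[1],0]);print(P)
c=cv2.resize(im[230:300,260:370],(770,490),interpolation=cv2.INTER_CUBIC)[:,:,::-1].copy()
for u,v in P: cv2.circle(c,(int((u-260+.5)*7),int((v-230+.5)*7)),4,(0,255,0),1)
cv2.imwrite("pics/w3c.png",c)
```

```text
2.35 [0.54534106 0.20520582 0.263911  ] [-0.47471914 -1.99957201 -4.26631158 -0.40890677  0.31299199 -0.319994  ]
[0.00069141 0.00250375 0.00149558]
[[290.30735666 262.45259349]
 [336.88162727 262.44710408]
 [290.68725001 276.34259372]
 [336.65240967 276.34693542]]
```

View pics/w3c.png

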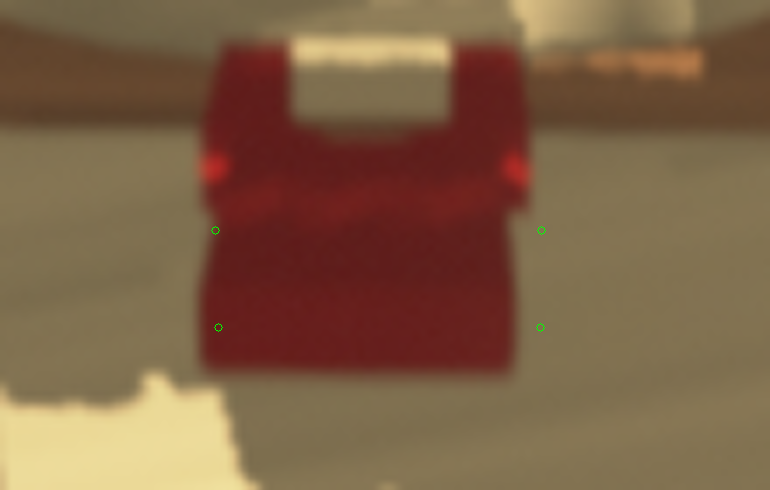

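Emit:
apply_moves(
  steps=[
    {"x": 0,"y": 0,"z": 0,"spin": 0},
    {"x": 0,"y": -3,"z": 0,"spin": 0},
    {"x": 0,"y": 0,"z": 0,"spin": 0},
    {"x": 0,"y": 0,"z": 0,"spin": 0},
  ],
)

```text
time_s: 2.8
position: [0.5498, 0.2032, 0.2718]
tcp_rot: [[0.214, 0.027, -0.977], [0.977, 0.008, 0.214], [0.014, -1.0, -0.025]]
force: [-0.4, -0.1, 0.2]
opening: 0.689
```

```bash
cat >> h.py <<'E'
def wshot(name,box,k,q=None,z=.2075,w=.028):
    s=read_state();W=cam("wrist");im=imaging.capture("wrist")
    a=np.degrees(np.arctan2(s["tcp_rot"][1][0],s["tcp_rot"][0][0]))
    print("t",round(s["time_s"],2),"p",np.round(s["position"],4),"ang",round(a,2),"F",np.round(s["force"],2),"M",np.round(s["moment"],2),"op",round(s["opening"]*87,1),"maxqv",np.abs(s["qvel"]).max().round(2),"toolz",np.round(np.array(s["tcp_rot"])[2],3))
    x0,y0,x1,y1=box
    c=cv2.resize(im[y0:y1,x0:x1],None,fx=k,fy=k,interpolation=cv2.INTER_CUBIC)[:,:,::-1].copy()
    if q is not None:
        P=proj(W,np.array([[a,b,z] for a in(-.0045,.0045) for b in(-w/2,w/2)])@Rz(q[2]).T+[q[0],q[1],0])
        for u,v in P: cv2.circle(c,(int((u-x0+.5)*k),int((v-y0+.5)*k)),4,(0,255,0),1)
    cv2.imwrite(f"pics/{name}.png",c);return W,im
E
python3 - <<'E'
from h import *
W,im=wshot("w4c",(220,70,420,300),3,(.5479,.2001,-12.5))
import pickle;pickle.dump((W,im),open("w4.pkl","wb"))
E
```

```text
t 2.8 p [0.5498 0.2032 0.2718] ang 77.67 F [-0.39 -0.1   0.17] M [-0.03 -0.01 -0.03] op 60.0 maxqv 0.81 toolz [ 0.014 -1.    -0.025]
```

View pics/w4c.png

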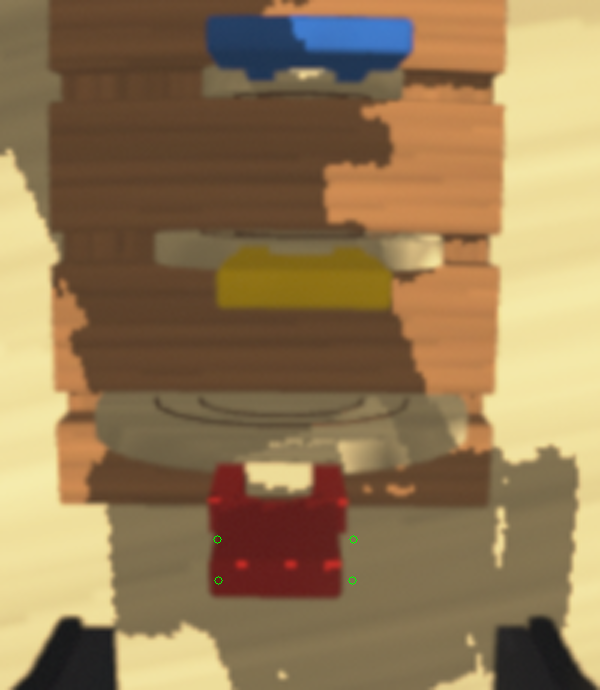

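Emit:
apply_moves(
  steps=[
    {"x": 0,"y": 0,"z": 0,"spin": 0},
    {"x": 0,"y": 0,"z": 0,"spin": 0},
    {"x": 0,"y": 0,"z": 0,"spin": 0},
  ],
)

```text
time_s: 3.15
position: [0.5502, 0.2029, 0.2724]
tcp_rot: [[0.214, 0.028, -0.976], [0.977, 0.009, 0.215], [0.014, -1.0, -0.026]]
force: [-0.1, -0.0, 0.2]
opening: 0.688
```

Emit:
apply_moves(
  steps=[
    {"x": 0,"y": 0,"z": 0,"spin": 0},
    {"x": 0,"y": 0,"z": 0,"spin": 0},
    {"x": 0,"y": 0,"z": 0,"spin": 0},
  ],
)

```text
time_s: 3.45
position: [0.5501, 0.2029, 0.2721]
tcp_rot: [[0.214, 0.027, -0.976], [0.977, 0.008, 0.215], [0.014, -1.0, -0.025]]
force: [-0.1, -0.9, -0.5]
opening: 0.69
```

Emit:
apply_moves(
  steps=[
    {"x": 0,"y": 0,"z": 30,"spin": 0},
    {"x": 0,"y": 0,"z": 0,"spin": 0},
    {"x": 0,"y": 0,"z": 0,"spin": 0},
  ],
)

```text
time_s: 3.75
position: [0.5495, 0.2028, 0.3016]
tcp_rot: [[0.214, 0.025, -0.976], [0.977, 0.008, 0.215], [0.013, -1.0, -0.023]]
force: [-0.3, -0.1, -0.4]
opening: 0.691
```

Emit:
apply_moves(
  steps=[
    {"x": 0,"y": 0,"z": -10,"spin": 0},
    {"x": 0,"y": 0,"z": -10,"spin": 0},
    {"x": 0,"y": 0,"z": -10,"spin": 0},
    {"x": 0,"y": 0,"z": 0,"spin": 0},
    {"x": 0,"y": 0,"z": 0,"spin": 0},
  ],
)

```text
time_s: 4.25
position: [0.5474, 0.2024, 0.2654]
tcp_rot: [[0.214, 0.018, -0.977], [0.977, 0.007, 0.215], [0.011, -1.0, -0.017]]
force: [0.9, -0.0, -0.1]
opening: 0.685
```

Run:
```python
from h import *
import pickle
W,im=pickle.load(open("w4.pkl","rb"))
c=lambda u,v:cr(u,v,220,70,3)
def t(z,w,top,bot,g):
    a=.0045;h=w/2
    o=[(W,(-a,-h,z),c(*top[0])),(W,(-a,h,z),c(*top[1])),(W,(a,-h,z),c(*bot[0])),(W,(a,h,z),c(*bot[1]))]
    q,r=fit(o,g);print(q.round(4),r.round(1).tolist())
t(.2075,.028,[(211,560),(340,560)],[(210,597),(341,597)],[.55,.2,-13])
t(.185,.038,[(217,274),(391,274)],[(217,308),(391,308)],[.5,.2,-13])
t(.1625,.048,[(207,16),(413,18)],[(207,42),(412,44)],[.44,.2,-13])
h=.032
q,r=fit([(W,(.095,-.08,h),c(60,503)),(W,(.095,.08,h),c(490,507)),(W,(-.095,.08,h),c(507,-5)),],[.5,.2,-13]);print(q,r.round(1).tolist())
```

```text
[  0.5515   0.1973 -12.5747] [[-1.1, -0.6], [1.1, -0.6], [-0.4, 0.6], [0.5, 0.6]]
[  0.4969   0.2156 -12.416 ] [[-0.5, -1.2], [0.6, -1.2], [-0.4, 1.3], [0.4, 1.2]]
[  0.439    0.2299 -12.76  ] [[-0.4, -1.9], [0.3, -1.9], [-0.5, 1.9], [0.6, 1.9]]
[  0.49528139   0.2078308  -13.21536827] [[-0.3, 0.9], [-0.4, 1.1], [0.8, -1.8]]
```

Emit:
apply_moves(
  steps=[
    {"x": 2,"y": -3,"z": -10,"spin": 0},
    {"x": 2,"y": -2,"z": -10,"spin": 0},
    {"x": 0,"y": 0,"z": -10,"spin": 0},
    {"x": 0,"y": 0,"z": -10,"spin": 0},
    {"x": 0,"y": 0,"z": -5,"spin": 0},
    {"x": 0,"y": 0,"z": 0,"spin": 0},
    {"x": 0,"y": 0,"z": 0,"spin": 0},
  ],
)

```text
time_s: 4.95
position: [0.5516, 0.1967, 0.2155]
tcp_rot: [[0.215, 0.017, -0.976], [0.977, 0.007, 0.215], [0.01, -1.0, -0.015]]
force: [-0.2, -0.4, 0.0]
opening: 0.689
```

Run:
```python
from h import *
wshot("w5",(0,0,640,480),1,(.5513,.197,-12.5))
```

```text
t 4.95 p [0.5516 0.1967 0.2155] ang 77.59 F [-0.23 -0.39  0.  ] M [-0.02 -0.   -0.01] op 60.0 maxqv 0.33 toolz [ 0.01  -1.    -0.015]
```

View pics/w5.png

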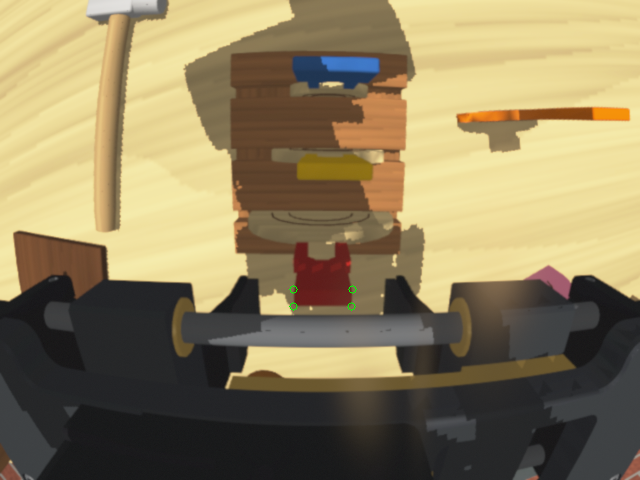

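Emit:
apply_moves(
  steps=[
    {"x": 0,"y": 0,"z": -10,"spin": 0},
    {"x": 0,"y": 0,"z": -10,"spin": 0},
    {"x": 0,"y": 0,"z": -7,"spin": 0},
    {"x": 0,"y": 0,"z": -4,"spin": 0},
    {"x": 0,"y": 0,"z": 0,"spin": 0},
    {"x": 0,"y": 0,"z": 0,"spin": 0},
  ],
)

```text
time_s: 5.6
position: [0.5518, 0.1969, 0.1824]
tcp_rot: [[0.215, 0.018, -0.977], [0.977, 0.007, 0.215], [0.011, -1.0, -0.017]]
force: [-0.1, -0.4, -0.1]
opening: 0.688
```

Emit:
apply_moves(
  steps=[
    {"x": 0,"y": 0,"z": 0,"spin": 0},
    {"x": 0,"y": 0,"z": 0,"spin": 0},
    {"x": 0,"y": 0,"z": 0,"spin": 0},
    {"x": 0,"y": 0,"z": 0,"spin": 0},
  ],
  grip=20,
)

```text
time_s: 6.0
position: [0.5525, 0.1971, 0.1833]
tcp_rot: [[0.214, 0.02, -0.977], [0.977, 0.007, 0.215], [0.012, -1.0, -0.018]]
force: [0.3, 0.9, -0.4]
opening: 0.413
```

Emit:
apply_moves(
  steps=[
    {"x": 0,"y": 0,"z": 0,"spin": 0},
    {"x": 0,"y": 0,"z": 0,"spin": 0},
    {"x": 0,"y": 0,"z": 0,"spin": 0},
  ],
)

```text
time_s: 6.3
position: [0.5525, 0.197, 0.1836]
tcp_rot: [[0.214, 0.021, -0.977], [0.977, 0.007, 0.214], [0.011, -1.0, -0.019]]
force: [0.6, 0.5, -0.6]
opening: 0.317
```

Run:
```python
from h import *
wshot("w6",(0,0,640,480),1)
```

```text
t 6.3 p [0.5525 0.197  0.1836] ang 77.63 F [ 0.55  0.45 -0.64] M [-0.06  0.03 -0.05] op 27.6 maxqv 0.12 toolz [ 0.011 -1.    -0.019]
```

View pics/w6.png

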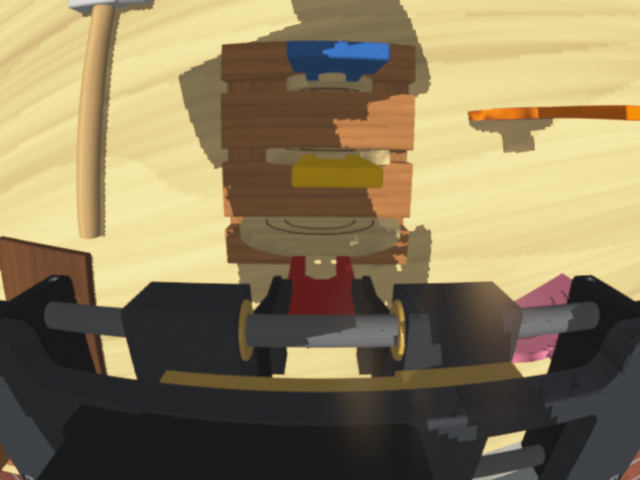

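Emit:
apply_moves(
  steps=[
    {"x": 0,"y": 0,"z": 8,"spin": 0},
    {"x": 0,"y": 0,"z": 12,"spin": 0},
    {"x": 0,"y": 0,"z": 20,"spin": 0},
    {"x": 0,"y": 0,"z": 25,"spin": 0},
    {"x": 5,"y": -15,"z": 30,"spin": 0},
    {"x": 8,"y": -25,"z": 30,"spin": -0.02},
    {"x": 8,"y": -30,"z": 25,"spin": -0.02},
    {"x": 8,"y": -35,"z": 20,"spin": -0.02},
    {"x": 8,"y": -35,"z": 15,"spin": -0.02},
    {"x": 8,"y": -35,"z": 10,"spin": -0.02},
    {"x": 8,"y": -35,"z": 5,"spin": -0.02},
    {"x": 8,"y": -35,"z": 0,"spin": -0.01},
  ],
)

```text
time_s: 7.55
position: [0.6094, -0.0511, 0.4022]
tcp_rot: [[0.335, 0.026, -0.942], [0.942, 0.005, 0.335], [0.014, -1.0, -0.023]]
force: [0.8, -0.1, -1.6]
opening: 0.32
```

Run:
```python
from h import *
wshot("w7",(0,0,640,480),1)
```

```text
t 7.55 p [ 0.6094 -0.0511  0.4022] ang 70.45 F [ 0.84 -0.14 -1.63] M [0.03 0.04 0.02] op 27.8 maxqv 32.23 toolz [ 0.014 -1.    -0.023]
```

View pics/w7.png

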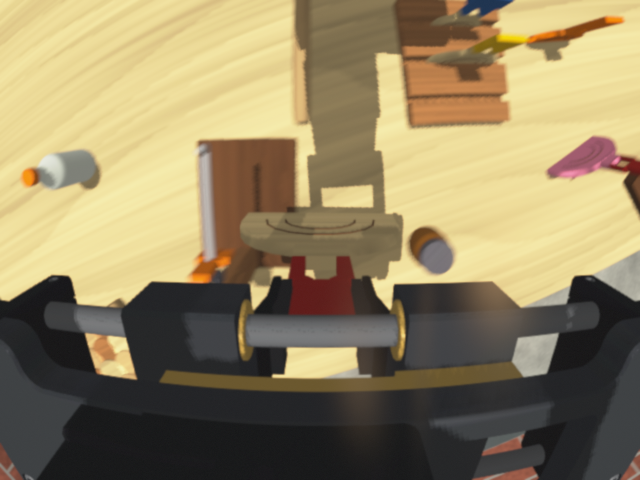

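Emit:
apply_moves(
  steps=[
    {"x": 0,"y": 5,"z": 15,"spin": 0},
    {"x": 0,"y": 0,"z": 10,"spin": 0},
    {"x": 0,"y": 0,"z": 0,"spin": 0},
    {"x": 0,"y": 0,"z": 0,"spin": 0},
  ],
)

```text
time_s: 8.0
position: [0.6097, -0.0551, 0.429]
tcp_rot: [[0.344, 0.027, -0.939], [0.939, -0.001, 0.344], [0.008, -1.0, -0.026]]
force: [0.5, 0.1, -1.5]
opening: 0.316
```

Run:
```python
from h import *
W,im=wshot("w8",(0,0,640,480),1)
import pickle;pickle.dump((W,im),open("w8.pkl","wb"))
cv2.imwrite("pics/w8c.png",cv2.resize(im[120:300,140:320],(720,720),interpolation=cv2.INTER_CUBIC)[:,:,::-1])
```

```text
t 8.0 p [ 0.6097 -0.0551  0.429 ] ang 69.89 F [ 0.47  0.14 -1.53] M [0.   0.01 0.04] op 27.5 maxqv 0.54 toolz [ 0.008 -1.    -0.026]
```

View pics/w8.png

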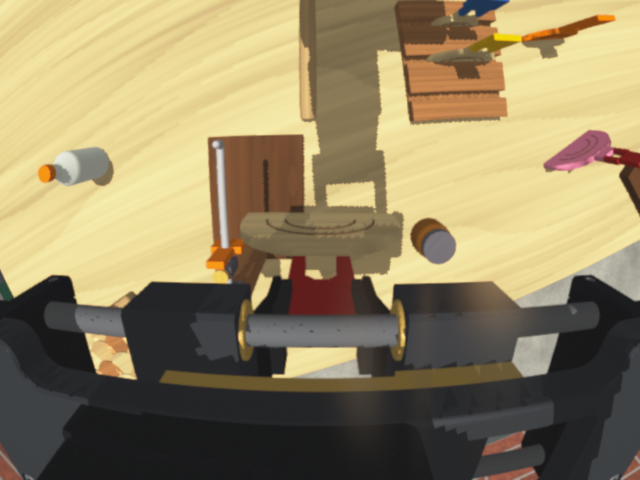

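View pics/w8c.png

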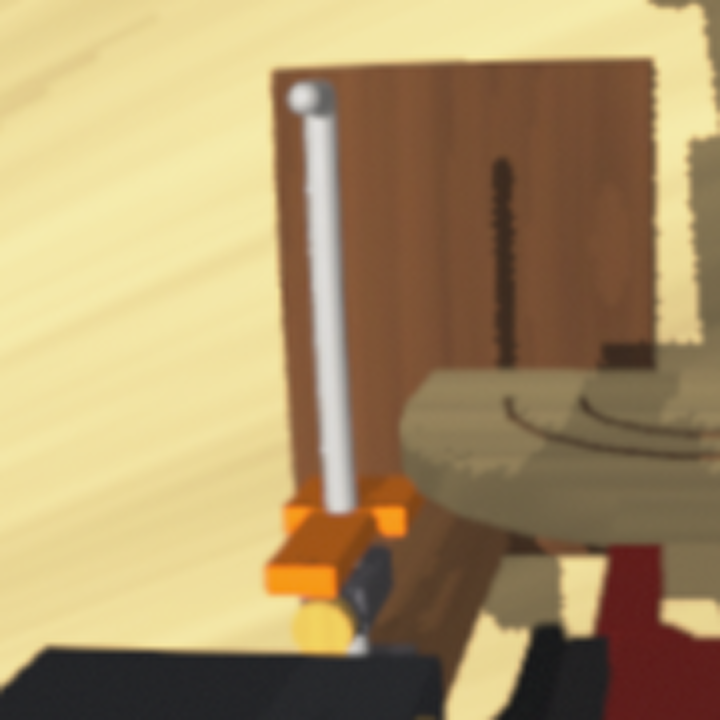

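```bash
cat > hook.py <<'E'
from h import *
import pickle
W,im=pickle.load(open("w8.pkl","rb"))
S,T=cam("scene"),cam("top")
c=lambda u,v:cr(u,v,140,120,4)
c2=lambda u,v:cr(u,v,200,120,6)
c4=lambda u,v:cr(u-360,v,345,190,4)
def go(w,verbose=1):
    def f(p):
        q=p[:3];g=lambda C,l,u:(proj(C,Rz(q[2])@np.array(l)+[q[0],q[1],0])[0]-np.array(u))
        r=[g(W,(-.16,0,.234),c(303,97)),g(W,(p[3],0,.216),c(341,506)),g(W,(p[4],0,.216),c(323,200)),
           g(W,(p[3],-.009,.261),c(273,566)),g(W,(p[3],.009,.261),c(341,570)),
           w*g(S,(-.16,0,.234),c2(560,241)),w*g(T,(-.16,0,.234),c4(505,309)),w*g(T,(p[3],0,.216),c4(562,158))]
        return np.concatenate(r)
    r=least_squares(f,[.658,-.18,-20,-.06,-.12],x_scale=[.01,.01,1,.01,.01]);print(w,r.x.round(4),r.fun.reshape(-1,2).round(1).tolist());return r.x
if __name__=="__main__":
    for w in(0,.3,1):
        x=go(w);q=x[:3];print("tip",(Rz(q[2])@[-.16,0,0])[:2]+q[:2])
    # foot corners z~?
E
python3 hook.py
```

```text
0 [  0.6631  -0.1797 -19.6985  -0.0518  -0.1331] [[-0.4, 0.0], [1.6, 0.5], [0.7, -0.0], [-1.4, 0.3], [-0.3, -0.7], [-0.0, -0.0], [-0.0, -0.0], [-0.0, -0.0]]
tip [ 0.51244014 -0.12572102]
0.3 [  0.663   -0.1796 -19.699   -0.0517  -0.1331] [[-0.4, -0.0], [1.5, 0.5], [0.7, -0.0], [-1.4, 0.3], [-0.3, -0.7], [-0.0, -0.1], [-0.0, -0.4], [-0.1, -0.4]]
tip [ 0.51240635 -0.1257159 ]
1 [  0.6628  -0.1796 -19.7037  -0.0516  -0.1328] [[-0.5, -0.3], [1.5, 0.4], [0.6, -0.0], [-1.5, 0.1], [-0.4, -0.8], [0.1, -0.5], [-0.2, -1.2], [-0.3, -1.4]]
tip [ 0.51213899 -0.12568834]
```

Emit:
apply_moves(
  steps=[
    {"x": -10,"y": -4,"z": 0,"spin": 0.007},
    {"x": -20,"y": -8,"z": 0,"spin": 0},
    {"x": -25,"y": -10,"z": 0,"spin": 0},
    {"x": -25,"y": -10,"z": 0,"spin": 0},
    {"x": -25,"y": -10,"z": -10,"spin": 0},
    {"x": -15,"y": -6,"z": -20,"spin": 0},
    {"x": -6,"y": -3,"z": -25,"spin": 0},
    {"x": 0,"y": 0,"z": -25,"spin": 0},
    {"x": 0,"y": 0,"z": -20,"spin": 0},
    {"x": 0,"y": 0,"z": -10,"spin": 0},
    {"x": 0,"y": 0,"z": 0,"spin": 0},
  ],
)

```text
time_s: 9.15
position: [0.4674, -0.102, 0.3118]
tcp_rot: [[0.327, 0.016, -0.945], [0.945, 0.0, 0.327], [0.006, -1.0, -0.015]]
force: [0.5, -0.6, -2.4]
opening: 0.318
```

Emit:
apply_moves(
  steps=[
    {"x": 1,"y": -4,"z": -10,"spin": -0.005},
    {"x": 1,"y": -3,"z": -15,"spin": -0.005},
    {"x": 0,"y": -1,"z": -12,"spin": 0},
    {"x": 0,"y": 0,"z": -6,"spin": 0},
    {"x": 0,"y": 0,"z": 0,"spin": 0},
    {"x": 0,"y": 0,"z": 0,"spin": 0},
  ],
)

```text
time_s: 9.75
position: [0.4728, -0.1123, 0.2703]
tcp_rot: [[0.335, 0.025, -0.942], [0.942, -0.005, 0.335], [0.004, -1.0, -0.025]]
force: [-0.4, -0.4, -1.6]
opening: 0.318
```

Run:
```python
from h import *
W,im=wshot("w9",(0,0,640,480),1)
for n,(x,y,w,h,k) in dict(scene=(200,110,130,110,6),top=(330,180,110,110,5)).items():
    i=imaging.capture(n)[y:y+h,x:x+w,::-1];cv2.imwrite(f"pics/9{n}.png",cv2.resize(i,(w*k,h*k),interpolation=cv2.INTER_CUBIC))
```

```text
t 9.75 p [ 0.4728 -0.1123  0.2703] ang 70.41 F [-0.38 -0.39 -1.63] M [0.01 0.04 0.04] op 27.6 maxqv 0.14 toolz [ 0.004 -1.    -0.025]
```

View pics/9scene.png

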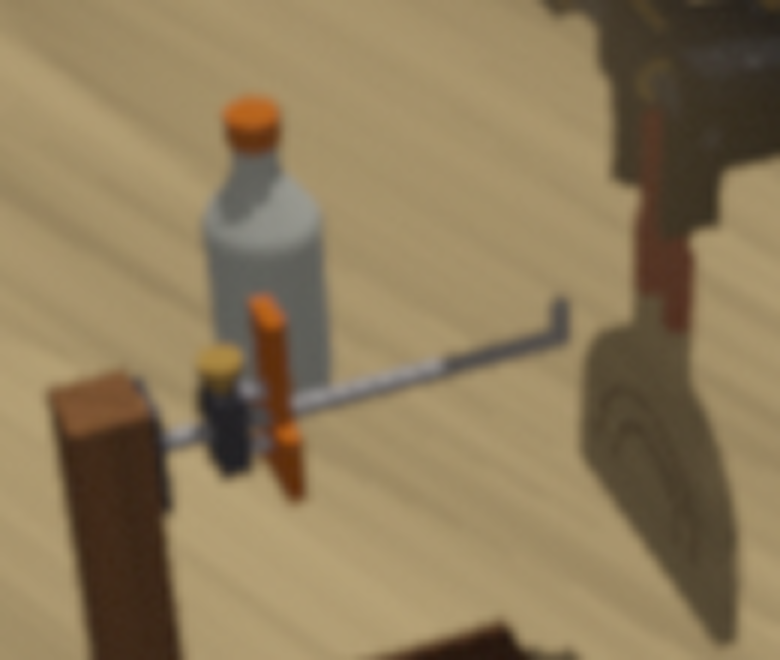

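View pics/w9.png

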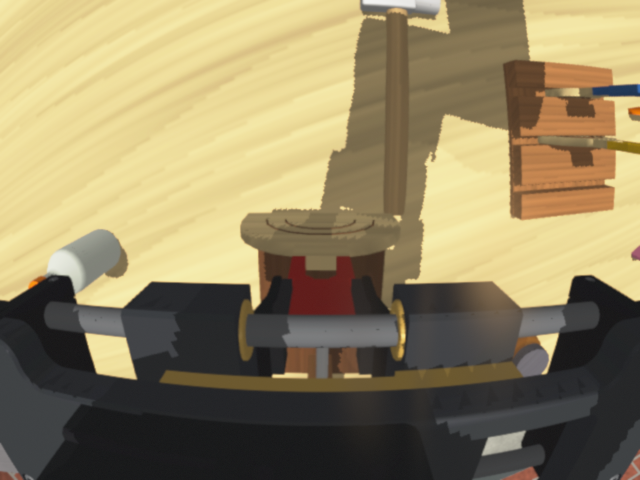

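Emit:
apply_moves(
  steps=[
    {"x": 0,"y": 0,"z": -5,"spin": 0},
    {"x": 0,"y": 0,"z": -3,"spin": 0},
    {"x": 0,"y": 0,"z": 0,"spin": 0},
    {"x": 4.7,"y": -1.7,"z": 0,"spin": 0},
    {"x": 7.5,"y": -2.7,"z": 0,"spin": 0},
    {"x": 7.5,"y": -2.7,"z": 0,"spin": 0},
    {"x": 4.7,"y": -1.7,"z": 0,"spin": 0},
    {"x": 0,"y": 0,"z": 0,"spin": 0},
    {"x": 0,"y": 0,"z": 0,"spin": 0},
  ],
)

```text
time_s: 10.8
position: [0.5009, -0.1224, 0.2628]
tcp_rot: [[0.335, 0.028, -0.942], [0.942, -0.007, 0.335], [0.003, -1.0, -0.029]]
force: [-0.9, 0.2, -0.9]
opening: 0.317
```

```bash
cat >> h.py <<'E'
U=np.array([.9415,-.3371]);N=np.array([.3371,.9415]);ROOT=np.array([.663,-.1796])
def hk(s=None):
    s=s or read_state();d=np.array(s["position"][:2])-ROOT
    print("hook frame TCP: x %.1f y %.1f z %.1f mm"%(U@d*1e3,N@d*1e3,s["position"][2]*1e3),"Fu,Fn,Fz",np.round([U@s["force"][:2],N@s["force"][:2],s["force"][2]],2))
def views(tag,sc=(200,110,130,110,6)):
    hk()
    wshot("w"+tag,(0,0,640,480),1)
    x,y,w,h,k=sc
    i=imaging.capture("scene")[y:y+h,x:x+w,::-1];cv2.imwrite(f"pics/s{tag}.png",cv2.resize(i,(w*k,h*k),interpolation=cv2.INTER_CUBIC))
E
python3 -c "
from h import *
views('10')"
```

```text
hook frame TCP: x -171.9 y -0.8 z 262.8 mm Fu,Fn,Fz [-0.93 -0.14 -0.93]
t 10.8 p [ 0.5009 -0.1224  0.2628] ang 70.43 F [-0.92  0.18 -0.93] M [0.07 0.02 0.03] op 27.6 maxqv 0.64 toolz [ 0.003 -1.    -0.029]
```

View pics/s10.png

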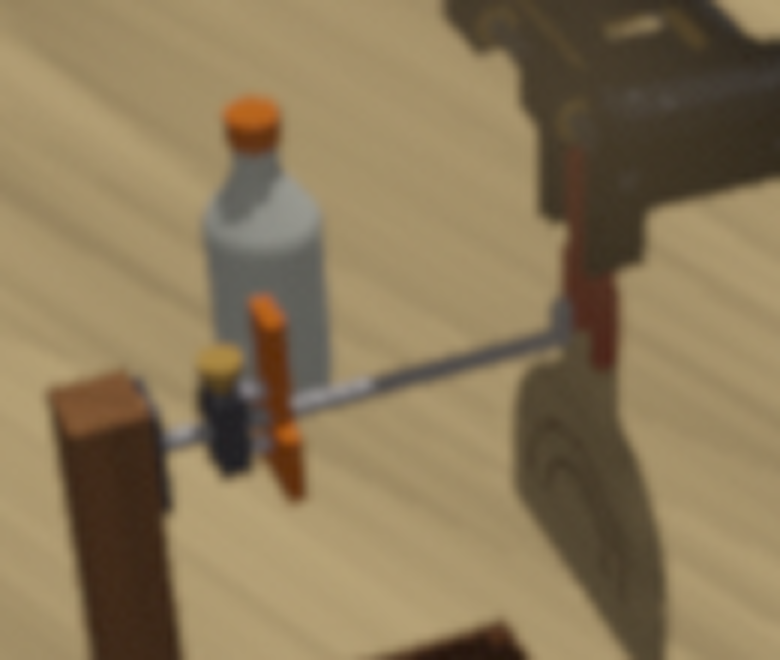

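View pics/w10.png

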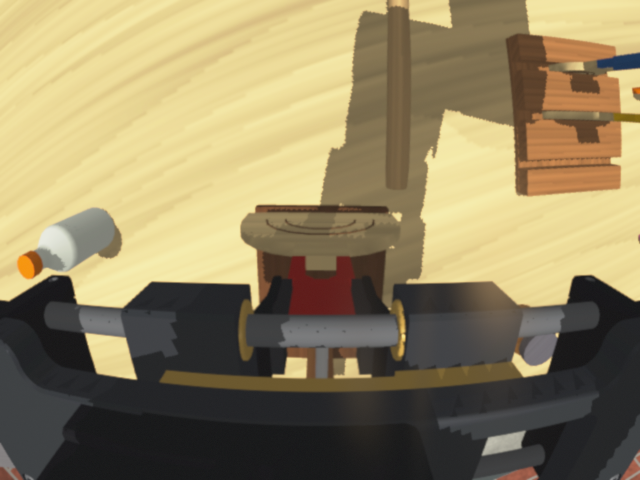

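Emit:
apply_moves(
  steps=[
    {"x": 5,"y": -1.2,"z": 0,"spin": 0},
    {"x": 7.5,"y": -2.4,"z": 0,"spin": 0},
    {"x": 5,"y": -1.7,"z": 0,"spin": 0},
    {"x": 0,"y": 0,"z": 0,"spin": 0},
  ],
)

```text
time_s: 11.3
position: [0.5194, -0.1279, 0.2631]
tcp_rot: [[0.335, 0.029, -0.942], [0.942, -0.007, 0.335], [0.003, -1.0, -0.03]]
force: [-0.1, 0.2, -1.1]
opening: 0.324
```

```bash
python3 -c "
from h import *
views('11')"
```

```text
hook frame TCP: x -152.6 y 0.3 z 263.1 mm Fu,Fn,Fz [-0.16  0.19 -1.08]
t 11.3 p [ 0.5194 -0.1279  0.2631] ang 70.42 F [-0.09  0.23 -1.08] M [0.03 0.   0.04] op 28.2 maxqv 0.61 toolz [ 0.003 -1.    -0.03 ]
```

View pics/s11.png

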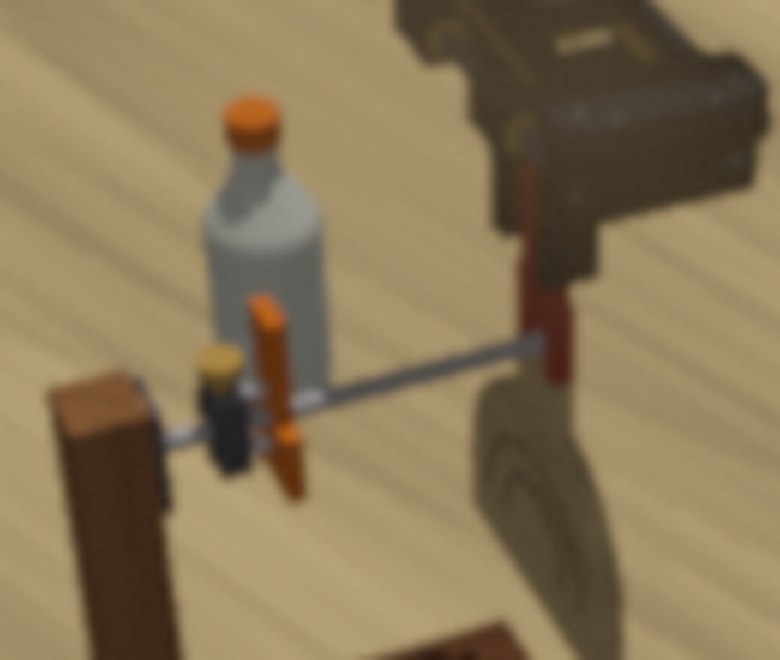

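View pics/w11.png

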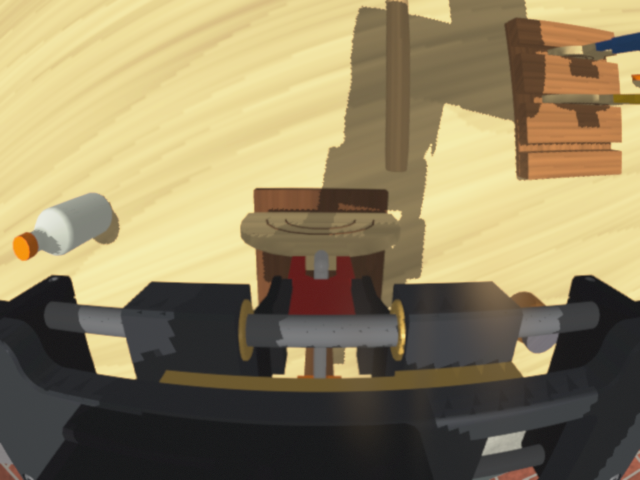

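Emit:
apply_moves(
  steps=[
    {"x": 7,"y": -2.5,"z": 0,"spin": 0},
    {"x": 11,"y": -4,"z": 0,"spin": 0},
    {"x": 11,"y": -4,"z": 0,"spin": 0},
    {"x": 11,"y": -4,"z": 0,"spin": 0},
    {"x": 9,"y": -3.2,"z": 0,"spin": 0},
    {"x": 6,"y": -2,"z": -2,"spin": 0},
    {"x": 2,"y": -0.7,"z": -4,"spin": 0},
    {"x": 0,"y": 0,"z": -4,"spin": 0},
    {"x": 0,"y": 0,"z": -2,"spin": 0},
    {"x": 0,"y": 0,"z": 0,"spin": 0},
  ],
)

```text
time_s: 12.4
position: [0.5805, -0.1497, 0.2487]
tcp_rot: [[0.335, 0.026, -0.942], [0.942, -0.006, 0.335], [0.004, -1.0, -0.027]]
force: [0.4, -0.1, -1.7]
opening: 0.321
```

```bash
python3 -c "
from h import *
views('12')"
```

```text
hook frame TCP: x -87.7 y 0.4 z 248.7 mm Fu,Fn,Fz [ 0.42  0.02 -1.68]
t 12.4 p [ 0.5805 -0.1497  0.2487] ang 70.42 F [ 0.4  -0.12 -1.68] M [-0.03  0.06 -0.01] op 27.9 maxqv 0.45 toolz [ 0.004 -1.    -0.027]
```

View pics/s12.png

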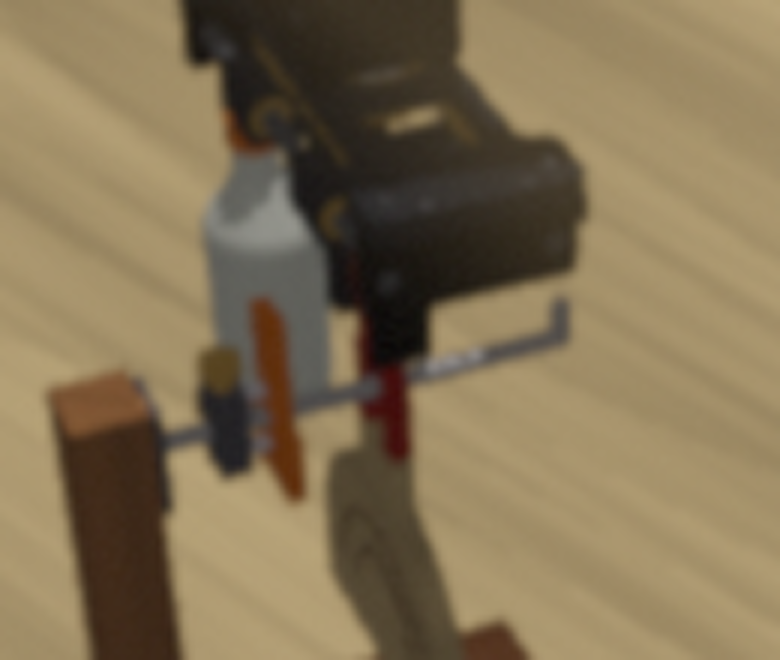

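View pics/w12.png

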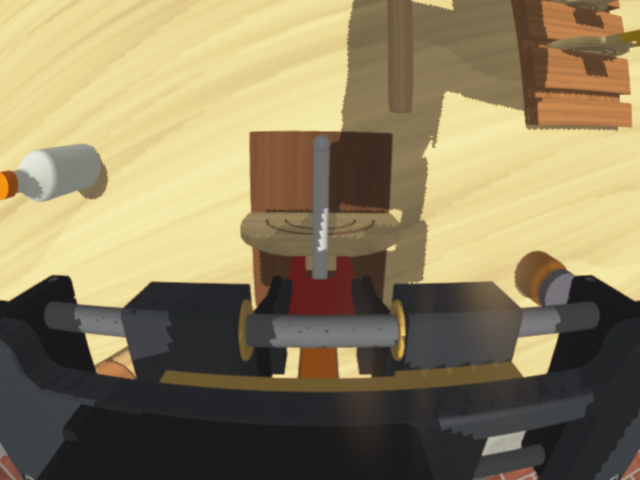

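Emit:
apply_moves(
  steps=[
    {"x": 4,"y": -1.5,"z": -3,"spin": 0},
    {"x": 6,"y": -2.2,"z": -2,"spin": 0},
    {"x": 5,"y": -2,"z": 0,"spin": 0},
    {"x": 3,"y": -1,"z": 0,"spin": 0},
    {"x": 0,"y": 0,"z": 0,"spin": 0},
    {"x": 0,"y": 0,"z": 0,"spin": 0},
  ],
)

```text
time_s: 13.1
position: [0.6008, -0.1573, 0.2444]
tcp_rot: [[0.335, 0.029, -0.942], [0.942, -0.007, 0.335], [0.003, -1.0, -0.029]]
force: [0.3, -0.3, -1.0]
opening: 0.317
```

```bash
python3 -c "
from h import *
hk()"
```

```text
hook frame TCP: x -66.1 y 0.0 z 244.4 mm Fu,Fn,Fz [ 0.38 -0.17 -0.96]
```

Emit:
apply_moves(
  steps=[
    {"x": 3.5,"y": -1.2,"z": 0,"spin": 0},
    {"x": 2.5,"y": -0.9,"z": 0,"spin": 0},
    {"x": 0,"y": 0,"z": 0,"spin": 0},
    {"x": 0,"y": 0,"z": 0,"spin": 0},
  ],
)

```text
time_s: 13.5
position: [0.6071, -0.1594, 0.2445]
tcp_rot: [[0.335, 0.028, -0.942], [0.942, -0.007, 0.335], [0.003, -1.0, -0.029]]
force: [0.1, 0.3, -1.9]
opening: 0.319
```

```bash
python3 -c "
from h import *
views('13')"
```

```text
hook frame TCP: x -59.4 y 0.1 z 244.5 mm Fu,Fn,Fz [ 0.05  0.3  -1.87]
t 13.5 p [ 0.6071 -0.1594  0.2445] ang 70.42 F [ 0.15  0.26 -1.87] M [0.01 0.04 0.04] op 27.8 maxqv 0.14 toolz [ 0.003 -1.    -0.029]
```

View pics/s13.png

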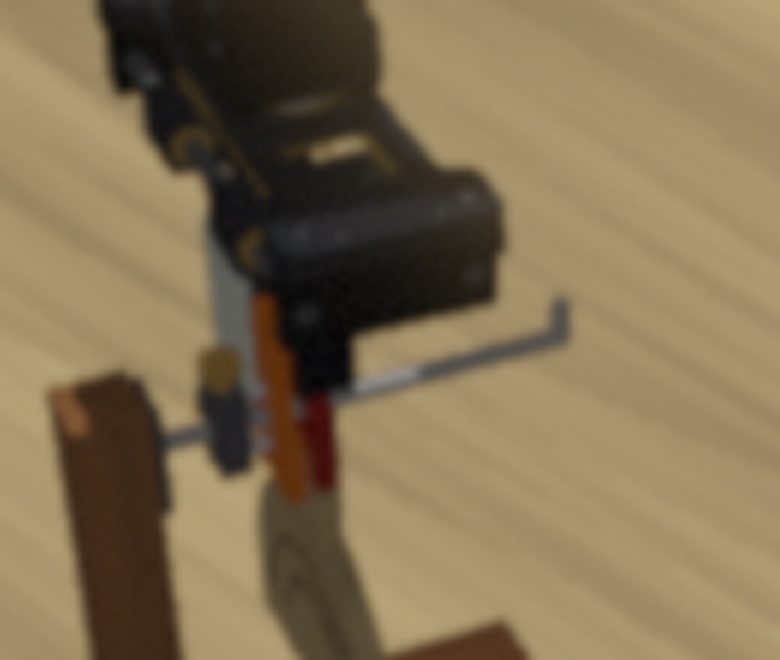

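Emit:
apply_moves(
  steps=[
    {"x": 2,"y": -0.7,"z": 0,"spin": 0},
    {"x": 0,"y": 0,"z": 0,"spin": 0},
  ],
)

```text
time_s: 13.8
position: [0.6091, -0.1601, 0.2446]
tcp_rot: [[0.335, 0.028, -0.942], [0.942, -0.007, 0.335], [0.003, -1.0, -0.029]]
force: [-1.4, 0.5, -1.0]
opening: 0.317
```

Emit:
apply_moves(
  steps=[
    {"x": 1.5,"y": -0.5,"z": 0,"spin": 0},
    {"x": 0,"y": 0,"z": 0,"spin": 0},
  ],
)

```text
time_s: 14.0
position: [0.6102, -0.1604, 0.2445]
tcp_rot: [[0.335, 0.027, -0.942], [0.942, -0.006, 0.335], [0.003, -1.0, -0.028]]
force: [-0.3, 0.2, -1.5]
opening: 0.315
```

```bash
python3 -c "
from h import *
hk();imaging.capture('top');hk();imaging.capture('top');hk()"
```

```text
hook frame TCP: x -56.1 y 0.3 z 244.5 mm Fu,Fn,Fz [-0.37  0.04 -1.49]
hook frame TCP: x -56.1 y 0.2 z 244.5 mm Fu,Fn,Fz [-0.91  0.16 -1.32]
hook frame TCP: x -56.1 y 0.3 z 244.5 mm Fu,Fn,Fz [-0.67  0.66 -1.54]
```

Emit:
apply_moves(
  steps=[
    {"x": 0,"y": 0,"z": -1.5,"spin": 0},
    {"x": 0,"y": 0,"z": -1,"spin": 0},
    {"x": 0,"y": 0,"z": 0,"spin": 0},
  ],
)

```text
time_s: 14.4
position: [0.6102, -0.1604, 0.2418]
tcp_rot: [[0.335, 0.028, -0.942], [0.942, -0.006, 0.335], [0.003, -1.0, -0.028]]
force: [-0.6, 0.2, -1.5]
opening: 0.319
```

Emit:
apply_moves(
  steps=[
    {"x": 1,"y": -0.4,"z": -0.5,"spin": 0},
    {"x": 0,"y": 0,"z": 0,"spin": 0},
  ],
)

```text
time_s: 14.6
position: [0.6105, -0.1605, 0.2411]
tcp_rot: [[0.335, 0.026, -0.942], [0.942, -0.005, 0.335], [0.004, -1.0, -0.026]]
force: [-0.1, 0.7, -1.2]
opening: 0.319
```

```bash
python3 -c "
from h import *
hk();imaging.capture('top');hk();views('14')"
```

```text
hook frame TCP: x -55.9 y 0.3 z 241.1 mm Fu,Fn,Fz [-0.39  0.64 -1.22]
hook frame TCP: x -55.8 y 0.3 z 241.1 mm Fu,Fn,Fz [-0.25  0.1  -1.89]
hook frame TCP: x -55.8 y 0.3 z 241.1 mm Fu,Fn,Fz [-0.25  0.1  -1.89]
t 14.65 p [ 0.6105 -0.1605  0.2411] ang 70.42 F [-0.2   0.18 -1.89] M [ 0.07  0.27 -0.03] op 27.6 maxqv 0.15 toolz [ 0.003 -1.    -0.026]
```

View pics/s14.png

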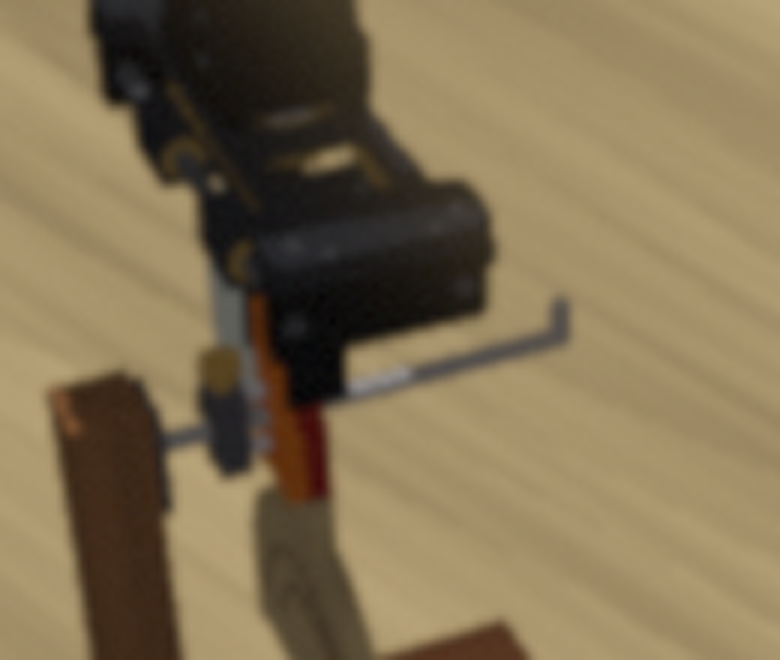

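Emit:
apply_moves(
  steps=[
    {"x": 1.2,"y": -0.4,"z": -1,"spin": 0},
    {"x": 0,"y": 0,"z": 0,"spin": 0},
  ],
)

```text
time_s: 14.95
position: [0.6107, -0.1605, 0.2409]
tcp_rot: [[0.335, 0.023, -0.942], [0.942, -0.005, 0.335], [0.003, -1.0, -0.024]]
force: [-1.6, 0.3, -1.2]
opening: 0.317
```

```bash
cat >> h.py <<'E'
def fm(n=3):
    F=[];M=[]
    for i in range(n):
        s=read_state();F.append(s["force"]);M.append(s["moment"])
        if i<n-1: imaging.capture("top")
    hk(s);F=np.mean(F,0);M=np.mean(M,0);print("mean Fu,Fn,Fz",np.round([U@F[:2],N@F[:2],F[2]],2),"Mn",round(N@M[:2],3),"Mu",round(U@M[:2],3))
E
python3 -c "
from h import *
fm()"
```

```text
hook frame TCP: x -55.6 y 0.3 z 240.9 mm Fu,Fn,Fz [-2.61 -0.57  1.12]
mean Fu,Fn,Fz [-2.42 -0.25  0.28] Mn 0.45 Mu -0.016
```

Emit:
apply_moves(
  steps=[
    {"x": 0,"y": 0,"z": 0,"spin": 0},
    {"x": 0,"y": 0,"z": 0,"spin": 0},
    {"x": 0,"y": 0,"z": 0,"spin": 0},
    {"x": 0,"y": 0,"z": 0,"spin": 0},
  ],
  grip=48,
)

```text
time_s: 15.45
position: [0.6139, -0.1619, 0.242]
tcp_rot: [[0.335, 0.032, -0.942], [0.942, -0.008, 0.335], [0.003, -0.999, -0.032]]
force: [-0.3, 0.5, 0.6]
opening: 0.526
```

```bash
python3 -c "
from h import *
fm(2);views('15')"
```

```text
hook frame TCP: x -52.2 y 0.1 z 242.0 mm Fu,Fn,Fz [ 0.76 -0.26 -0.47]
mean Fu,Fn,Fz [0.15 0.04 0.09] Mn 0.011 Mu 0.001
hook frame TCP: x -52.2 y 0.1 z 242.0 mm Fu,Fn,Fz [ 0.76 -0.26 -0.47]
t 15.5 p [ 0.6139 -0.1619  0.242 ] ang 70.42 F [ 0.63 -0.5  -0.47] M [ 0.02 -0.02 -0.  ] op 47.0 maxqv 0.43 toolz [ 0.003 -0.999 -0.032]
```

View pics/s15.png

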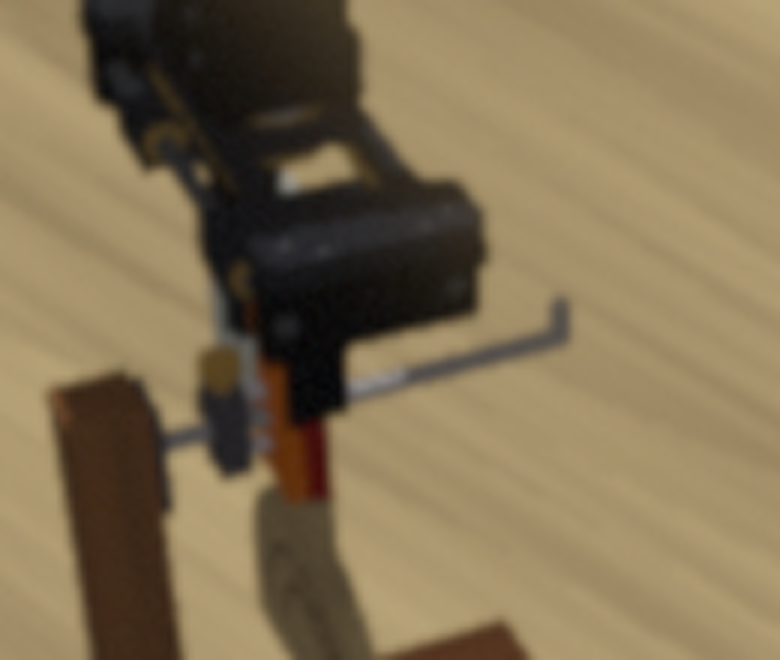

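View pics/w15.png

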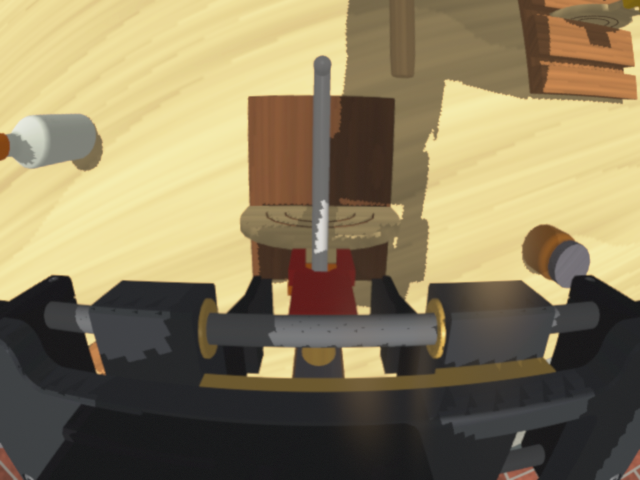

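Emit:
apply_moves(
  steps=[
    {"x": 0,"y": 0,"z": 15,"spin": 0},
    {"x": 0,"y": 0,"z": 25,"spin": 0},
    {"x": -4,"y": 10,"z": 25,"spin": 0},
    {"x": -10,"y": 30,"z": 10,"spin": 0.015},
    {"x": -13,"y": 42,"z": 0,"spin": 0.02},
    {"x": -13,"y": 45,"z": 0,"spin": 0.02},
    {"x": -13,"y": 45,"z": 0,"spin": 0.02},
    {"x": -13,"y": 45,"z": 0,"spin": 0.02},
    {"x": -13,"y": 40,"z": -5,"spin": 0.015},
    {"x": -10,"y": 28,"z": -10,"spin": 0.015},
    {"x": -5,"y": 15,"z": -10,"spin": 0},
    {"x": 0,"y": 0,"z": 0,"spin": 0},
  ],
  grip=68,
)

```text
time_s: 16.8
position: [0.5157, 0.1466, 0.2948]
tcp_rot: [[0.214, 0.039, -0.976], [0.977, -0.003, 0.214], [0.006, -0.999, -0.039]]
force: [0.6, 0.1, 0.2]
opening: 0.779
```

Emit:
apply_moves(
  steps=[
    {"x": 0,"y": 0,"z": 0,"spin": 0},
    {"x": 0,"y": 0,"z": 0,"spin": 0},
  ],
)

```text
time_s: 17.0
position: [0.5166, 0.1459, 0.2955]
tcp_rot: [[0.213, 0.041, -0.976], [0.977, -0.004, 0.213], [0.005, -0.999, -0.041]]
force: [-0.2, -0.3, 0.2]
opening: 0.784
```

```bash
python3 -c "
from h import *
views('16');wshot('16b',(0,0,640,480),1,(.4972,.2156,-12.5),.185,.038)"
```

```text
hook frame TCP: x -247.6 y 257.1 z 295.5 mm Fu,Fn,Fz [-0.06 -0.39  0.16]
t 17.0 p [0.5166 0.1459 0.2955] ang 77.69 F [-0.19 -0.35  0.16] M [-0.03  0.03  0.04] op 68.2 maxqv 0.83 toolz [ 0.005 -0.999 -0.041]
t 17.1 p [0.517  0.1456 0.2956] ang 77.63 F [ 0.48 -0.55 -0.25] M [-0.    0.04 -0.02] op 68.1 maxqv 0.16 toolz [ 0.005 -0.999 -0.041]
```

View pics/s16.png

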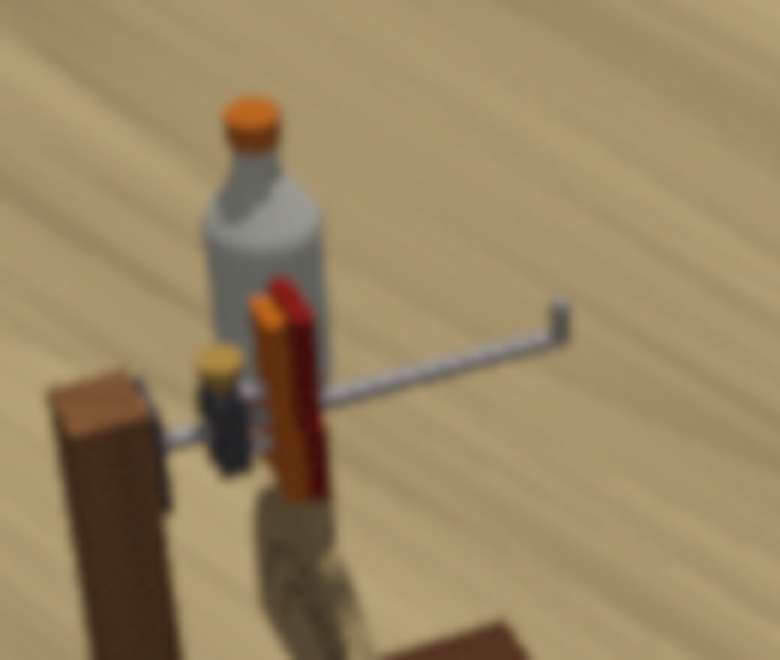

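View pics/16b.png

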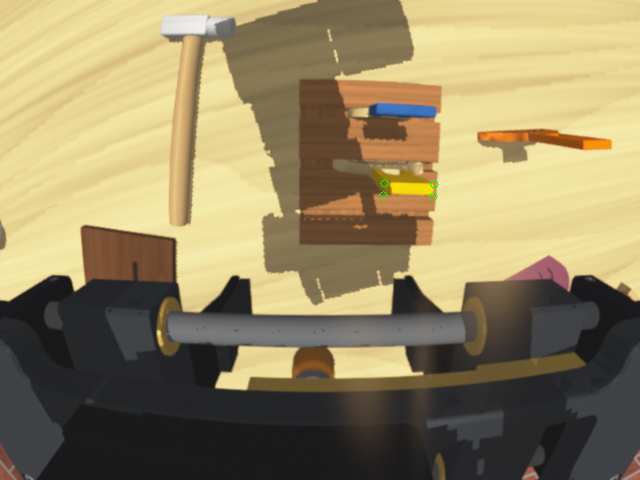

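Emit:
apply_moves(
  steps=[
    {"x": -4,"y": 15,"z": -5,"spin": 0},
    {"x": -6,"y": 22,"z": -10,"spin": 0},
    {"x": -5,"y": 16,"z": -10,"spin": 0},
    {"x": -2,"y": 8,"z": -12,"spin": 0},
    {"x": 0,"y": 2,"z": -12,"spin": 0},
    {"x": 0,"y": 0,"z": -8,"spin": 0},
    {"x": 0,"y": 0,"z": -4,"spin": 0},
    {"x": 0,"y": 0,"z": 0,"spin": 0},
    {"x": 0,"y": 0,"z": 0,"spin": 0},
  ],
)

```text
time_s: 18.05
position: [0.5048, 0.2036, 0.2327]
tcp_rot: [[0.225, 0.047, -0.973], [0.974, -0.006, 0.225], [0.005, -0.999, -0.047]]
force: [0.7, -0.5, 0.0]
opening: 0.781
```

```bash
python3 -c "
from h import *
wshot('17',(0,0,640,480),1,(.4972,.2156,-12.5),.185,.038)"
```

```text
t 18.05 p [0.5048 0.2036 0.2327] ang 76.99 F [ 0.7  -0.48  0.  ] M [0.01 0.06 0.02] op 68.0 maxqv 0.56 toolz [ 0.005 -0.999 -0.047]
```

View pics/17.png

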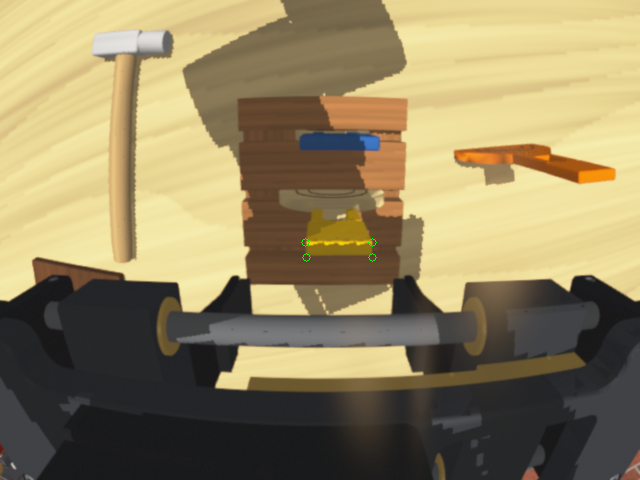

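Emit:
apply_moves(
  steps=[
    {"x": -3,"y": 5,"z": -6,"spin": 0.006},
    {"x": -3,"y": 5,"z": -8,"spin": 0.004},
    {"x": -1,"y": 2,"z": -8,"spin": 0},
    {"x": 0,"y": 0,"z": -5,"spin": 0},
    {"x": 0,"y": 0,"z": 0,"spin": 0},
    {"x": 0,"y": 0,"z": 0,"spin": 0},
  ],
)

```text
time_s: 18.7
position: [0.4973, 0.2168, 0.2041]
tcp_rot: [[0.214, 0.049, -0.976], [0.977, -0.005, 0.214], [0.005, -0.999, -0.049]]
force: [-0.6, 0.4, -0.2]
opening: 0.781
```

Emit:
apply_moves(
  steps=[
    {"x": 0,"y": -0.6,"z": -8,"spin": 0},
    {"x": 0,"y": -0.5,"z": -12,"spin": 0},
    {"x": 0,"y": 0,"z": -11,"spin": 0},
    {"x": 0,"y": 0,"z": -7,"spin": 0},
    {"x": 0,"y": 0,"z": -3,"spin": 0},
    {"x": 0,"y": 0,"z": 0,"spin": 0},
    {"x": 0,"y": 0,"z": 0,"spin": 0},
  ],
)

```text
time_s: 19.4
position: [0.4983, 0.2153, 0.1606]
tcp_rot: [[0.215, 0.051, -0.975], [0.977, -0.005, 0.215], [0.006, -0.999, -0.05]]
force: [0.4, -0.2, 0.3]
opening: 0.778
```

Emit:
apply_moves(
  steps=[
    {"x": 0,"y": 0,"z": 0,"spin": 0},
    {"x": 0,"y": 0,"z": 0,"spin": 0},
    {"x": 0,"y": 0,"z": 0,"spin": 0},
    {"x": 0,"y": 0,"z": 0,"spin": 0},
    {"x": 0,"y": 0,"z": 0,"spin": 0},
    {"x": 0,"y": 0,"z": 0,"spin": 0},
  ],
  grip=25,
)

```text
time_s: 20.0
position: [0.4991, 0.2156, 0.162]
tcp_rot: [[0.215, 0.053, -0.975], [0.977, -0.004, 0.215], [0.007, -0.999, -0.053]]
force: [0.3, -0.0, -1.4]
opening: 0.429
```

```bash
python3 -c "
from h import *
wshot('18',(0,0,640,480),1)"
```

```text
t 20.0 p [0.4991 0.2156 0.162 ] ang 77.61 F [ 0.35 -0.02 -1.43] M [ 0.02  0.08 -0.02] op 37.3 maxqv 0.25 toolz [ 0.007 -0.999 -0.053]
```

View pics/18.png

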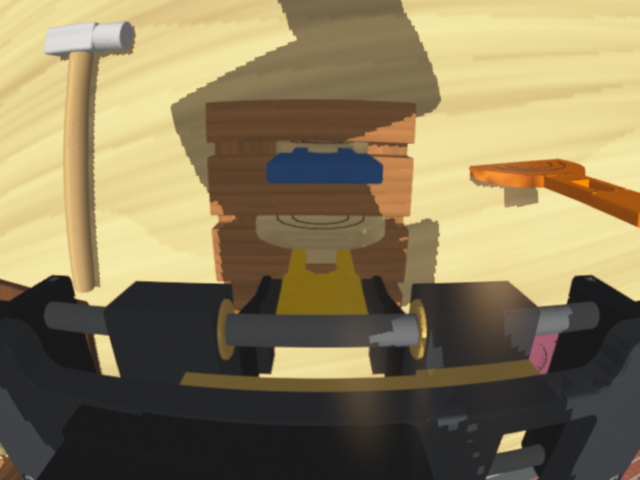

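Emit:
apply_moves(
  steps=[
    {"x": 0,"y": 0,"z": 8,"spin": 0},
    {"x": 0,"y": 0,"z": 14,"spin": 0},
    {"x": 0,"y": 0,"z": 22,"spin": 0},
    {"x": 0,"y": 0,"z": 30,"spin": 0},
    {"x": 0,"y": 0,"z": 35,"spin": 0},
    {"x": 0,"y": -10,"z": 30,"spin": 0},
    {"x": -2,"y": -25,"z": 15,"spin": -0.02},
    {"x": -3,"y": -35,"z": 5,"spin": -0.02},
    {"x": -4,"y": -40,"z": 0,"spin": -0.025},
    {"x": -4,"y": -40,"z": 0,"spin": -0.025},
    {"x": -4,"y": -40,"z": 0,"spin": -0.02},
    {"x": -4,"y": -35,"z": 0,"spin": -0.01},
  ],
)

```text
time_s: 21.25
position: [0.475, -0.0128, 0.3333]
tcp_rot: [[0.324, 0.059, -0.944], [0.946, -0.011, 0.324], [0.009, -0.998, -0.059]]
force: [0.8, 0.2, -1.1]
opening: 0.431
```

Emit:
apply_moves(
  steps=[
    {"x": -3,"y": -25,"z": 0,"spin": 0},
    {"x": -2,"y": -15,"z": -8,"spin": 0},
    {"x": 0,"y": -7,"z": -10,"spin": 0},
    {"x": 0,"y": 0,"z": -8,"spin": 0},
    {"x": 0,"y": 0,"z": 0,"spin": 0},
    {"x": 0,"y": 0,"z": 0,"spin": 0},
  ],
)

```text
time_s: 21.85
position: [0.4683, -0.0645, 0.3079]
tcp_rot: [[0.331, 0.061, -0.942], [0.944, -0.012, 0.331], [0.009, -0.998, -0.061]]
force: [-0.5, -0.4, -1.5]
opening: 0.431
```

```bash
python3 -c "
from h import *
views('19')"
```

```text
hook frame TCP: x -222.1 y 42.8 z 307.9 mm Fu,Fn,Fz [-0.36 -0.51 -1.47]
t 21.85 p [ 0.4683 -0.0645  0.3079] ang 70.69 F [-0.51 -0.36 -1.47] M [ 0.09  0.03 -0.05] op 37.5 maxqv 0.76 toolz [ 0.009 -0.998 -0.061]
```

View pics/w19.png

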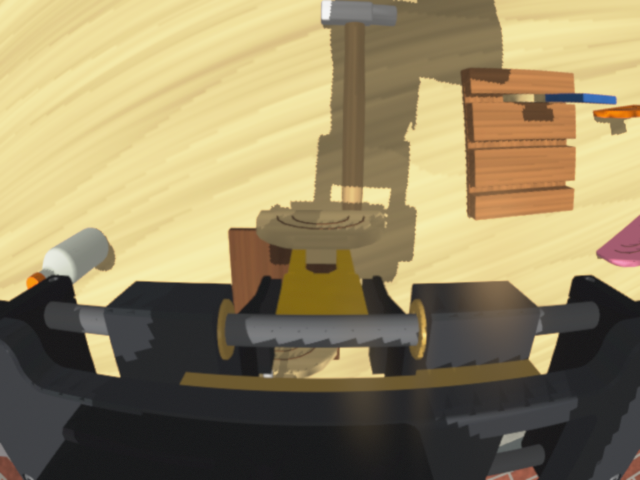

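Emit:
apply_moves(
  steps=[
    {"x": 0,"y": -10,"z": -6,"spin": -0.005},
    {"x": 1,"y": -15,"z": -10,"spin": 0},
    {"x": 1,"y": -12,"z": -10,"spin": 0},
    {"x": 0,"y": -5,"z": -8,"spin": 0},
    {"x": 0,"y": -1,"z": -5,"spin": 0},
    {"x": 0,"y": 0,"z": 0,"spin": 0},
    {"x": 0,"y": 0,"z": 0,"spin": 0},
  ],
)

```text
time_s: 22.65
position: [0.4712, -0.1088, 0.2668]
tcp_rot: [[0.332, 0.062, -0.941], [0.943, -0.013, 0.332], [0.009, -0.998, -0.063]]
force: [-0.4, 0.6, -0.9]
opening: 0.427
```

```bash
python3 -c "
from h import *
views('20')"
```

```text
hook frame TCP: x -204.4 y 2.0 z 266.8 mm Fu,Fn,Fz [-0.52  0.4  -0.85]
t 22.65 p [ 0.4712 -0.1088  0.2668] ang 70.59 F [-0.36  0.56 -0.85] M [ 0.01  0.1  -0.04] op 37.2 maxqv 0.45 toolz [ 0.009 -0.998 -0.063]
```

View pics/w20.png

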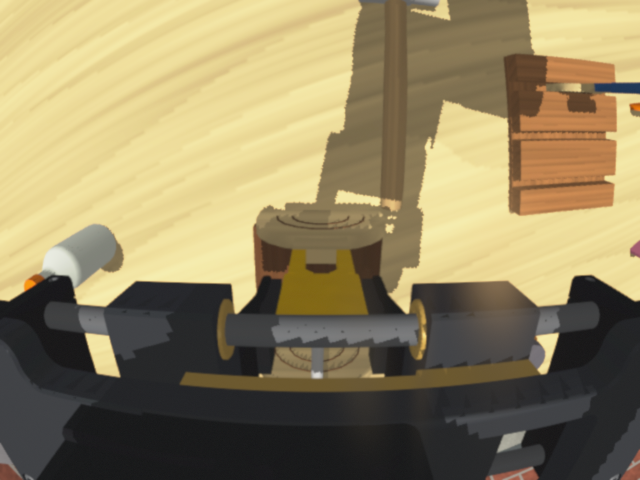

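View pics/s20.png

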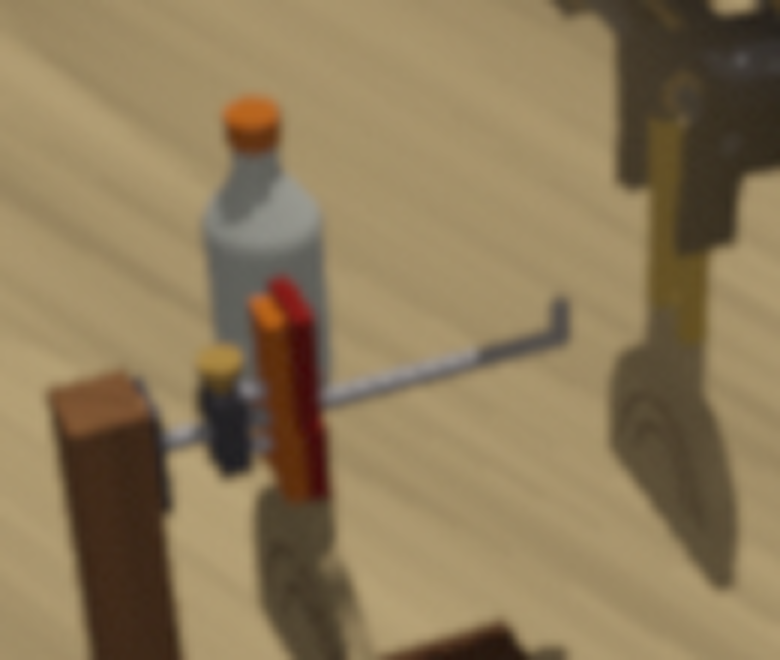

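Emit:
apply_moves(
  steps=[
    {"x": -0.5,"y": -1.5,"z": -2,"spin": -0.003},
    {"x": 4,"y": -2,"z": -2,"spin": 0},
    {"x": 8,"y": -2.9,"z": 0,"spin": 0},
    {"x": 9,"y": -3.2,"z": 0,"spin": 0},
    {"x": 6,"y": -2.1,"z": 0,"spin": 0},
    {"x": 2,"y": -0.7,"z": 0,"spin": 0},
    {"x": 0,"y": 0,"z": 0,"spin": 0},
    {"x": 0,"y": 0,"z": 0,"spin": 0},
  ],
)

```text
time_s: 23.55
position: [0.5041, -0.1221, 0.2638]
tcp_rot: [[0.334, 0.066, -0.94], [0.943, -0.014, 0.334], [0.009, -0.998, -0.067]]
force: [0.4, 0.1, -1.5]
opening: 0.435
```

```bash
python3 -c "
from h import *
views('21')"
```

```text
hook frame TCP: x -169.0 y 0.6 z 263.8 mm Fu,Fn,Fz [ 0.32  0.21 -1.48]
t 23.55 p [ 0.5041 -0.1221  0.2638] ang 70.5 F [ 0.37  0.09 -1.48] M [0.01 0.07 0.04] op 37.9 maxqv 0.16 toolz [ 0.009 -0.998 -0.067]
```

View pics/s21.png

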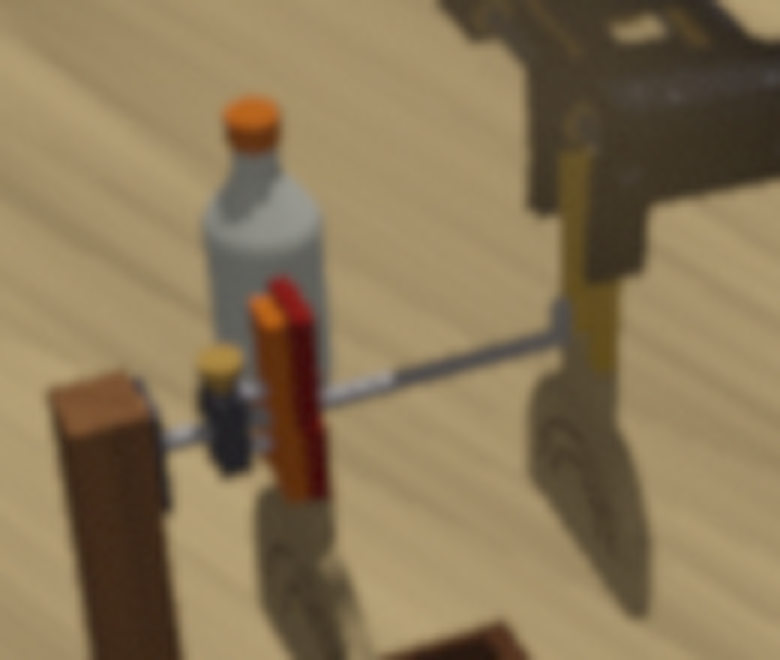

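Emit:
apply_moves(
  steps=[
    {"x": 5,"y": -1.9,"z": -0.5,"spin": 0},
    {"x": 7.5,"y": -2.9,"z": 0,"spin": 0},
    {"x": 5,"y": -1.9,"z": 0,"spin": 0},
    {"x": 0,"y": 0,"z": 0,"spin": 0},
  ],
)

```text
time_s: 24.05
position: [0.5227, -0.1292, 0.2636]
tcp_rot: [[0.334, 0.067, -0.94], [0.943, -0.015, 0.334], [0.009, -0.998, -0.068]]
force: [0.3, 1.2, -0.9]
opening: 0.433
```

```bash
python3 -c "
from h import *
views('22')"
```

```text
hook frame TCP: x -149.1 y 0.1 z 263.6 mm Fu,Fn,Fz [-0.17  1.26 -0.88]
t 24.05 p [ 0.5227 -0.1292  0.2636] ang 70.5 F [ 0.27  1.24 -0.88] M [-0.    0.02 -0.04] op 37.6 maxqv 0.46 toolz [ 0.009 -0.998 -0.068]
```

View pics/w22.png

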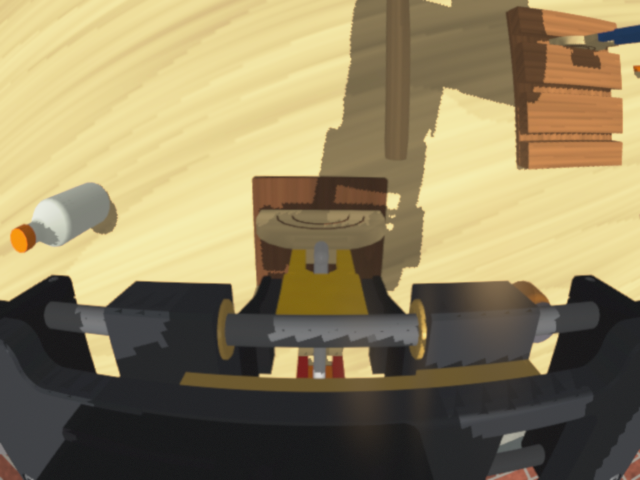

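Emit:
apply_moves(
  steps=[
    {"x": 7,"y": -2.5,"z": 0,"spin": 0},
    {"x": 11,"y": -4,"z": 0,"spin": 0},
    {"x": 11,"y": -4,"z": 0,"spin": 0},
    {"x": 10,"y": -3.6,"z": 0,"spin": 0},
    {"x": 8,"y": -2.8,"z": -2,"spin": 0},
    {"x": 5,"y": -1.8,"z": -4,"spin": 0},
    {"x": 2,"y": -0.7,"z": -5,"spin": 0},
    {"x": 0,"y": 0,"z": -4,"spin": 0},
    {"x": 0,"y": 0,"z": -1,"spin": 0},
    {"x": 0,"y": 0,"z": 0,"spin": 0},
  ],
)

```text
time_s: 25.15
position: [0.5802, -0.1497, 0.2446]
tcp_rot: [[0.334, 0.063, -0.941], [0.943, -0.013, 0.334], [0.009, -0.998, -0.064]]
force: [-0.2, -0.1, -1.6]
opening: 0.434
```

```bash
python3 -c "
from h import *
views('23');fm(2)"
```

```text
hook frame TCP: x -88.0 y 0.3 z 244.6 mm Fu,Fn,Fz [-0.1  -0.19 -1.57]
t 25.15 p [ 0.5802 -0.1497  0.2446] ang 70.5 F [-0.16 -0.14 -1.57] M [0.01 0.06 0.01] op 37.8 maxqv 0.54 toolz [ 0.009 -0.998 -0.064]
hook frame TCP: x -87.6 y 0.2 z 245.2 mm Fu,Fn,Fz [ 0.58  0.42 -0.73]
mean Fu,Fn,Fz [ 0.28  0.17 -1.  ] Mn 0.035 Mu 0.031
```

View pics/s23.png

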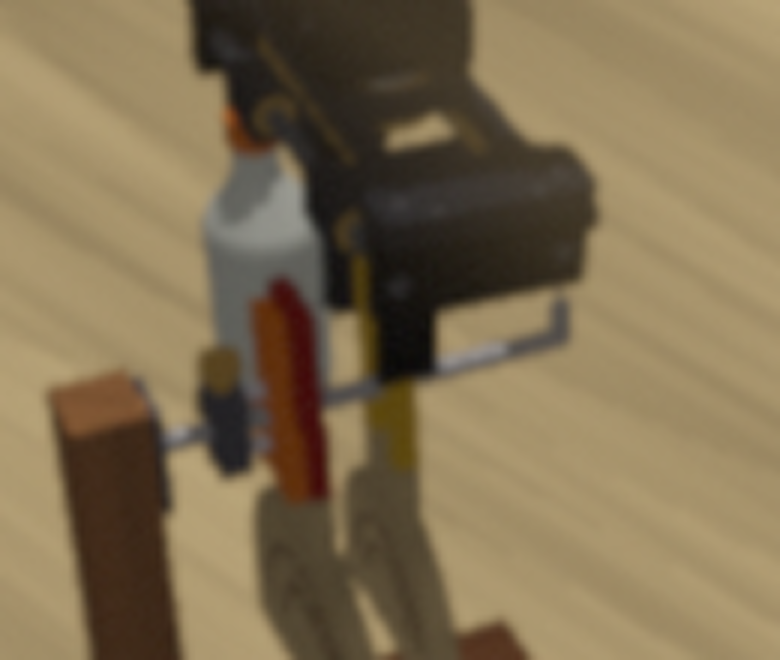

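Emit:
apply_moves(
  steps=[
    {"x": 4,"y": -1.5,"z": 0,"spin": 0},
    {"x": 5,"y": -1.9,"z": -1,"spin": 0},
    {"x": 4,"y": -1.4,"z": -0.5,"spin": 0},
    {"x": 2,"y": -0.7,"z": 0,"spin": 0},
    {"x": 0,"y": 0,"z": 0,"spin": 0},
    {"x": 0,"y": 0,"z": 0,"spin": 0},
  ],
)

```text
time_s: 25.9
position: [0.5976, -0.1561, 0.2446]
tcp_rot: [[0.334, 0.067, -0.94], [0.943, -0.015, 0.334], [0.009, -0.998, -0.068]]
force: [0.3, 0.1, -1.1]
opening: 0.435
```

```bash
python3 -c "
from h import *
fm(2)"
```

```text
hook frame TCP: x -69.5 y 0.0 z 244.6 mm Fu,Fn,Fz [ 0.44 -0.29 -1.34]
mean Fu,Fn,Fz [ 0.35 -0.05 -1.21] Mn 0.05 Mu 0.044
```

Emit:
apply_moves(
  steps=[
    {"x": 2,"y": -0.7,"z": -1,"spin": 0},
    {"x": 0,"y": 0,"z": 0,"spin": 0},
  ],
)

```text
time_s: 26.15
position: [0.5995, -0.1568, 0.2435]
tcp_rot: [[0.334, 0.066, -0.94], [0.943, -0.014, 0.334], [0.009, -0.998, -0.067]]
force: [0.3, -0.1, -1.1]
opening: 0.429
```

```bash
python3 -c "
from h import *
fm(2)"
```

```text
hook frame TCP: x -67.7 y 0.1 z 243.6 mm Fu,Fn,Fz [-0.1  -0.26 -1.39]
mean Fu,Fn,Fz [ 0.08 -0.11 -1.26] Mn 0.06 Mu 0.024
```

Emit:
apply_moves(
  steps=[
    {"x": 1.5,"y": -0.5,"z": -1,"spin": 0},
    {"x": 0,"y": 0,"z": 0,"spin": 0},
  ],
)

```text
time_s: 26.4
position: [0.6008, -0.1571, 0.2425]
tcp_rot: [[0.334, 0.066, -0.94], [0.943, -0.014, 0.334], [0.009, -0.998, -0.067]]
force: [0.5, -0.5, -0.8]
opening: 0.435
```

```bash
python3 -c "
from h import *
fm(2);views('24')"
```

```text
hook frame TCP: x -66.2 y 0.1 z 242.5 mm Fu,Fn,Fz [ 0.38  0.17 -1.02]
mean Fu,Fn,Fz [ 0.52 -0.07 -0.92] Mn 0.019 Mu 0.006
hook frame TCP: x -66.2 y 0.1 z 242.5 mm Fu,Fn,Fz [ 0.38  0.17 -1.02]
t 26.45 p [ 0.6007 -0.1571  0.2425] ang 70.5 F [ 0.42  0.03 -1.02] M [ 0.    0.04 -0.01] op 37.3 maxqv 0.11 toolz [ 0.009 -0.998 -0.067]
```

View pics/s24.png

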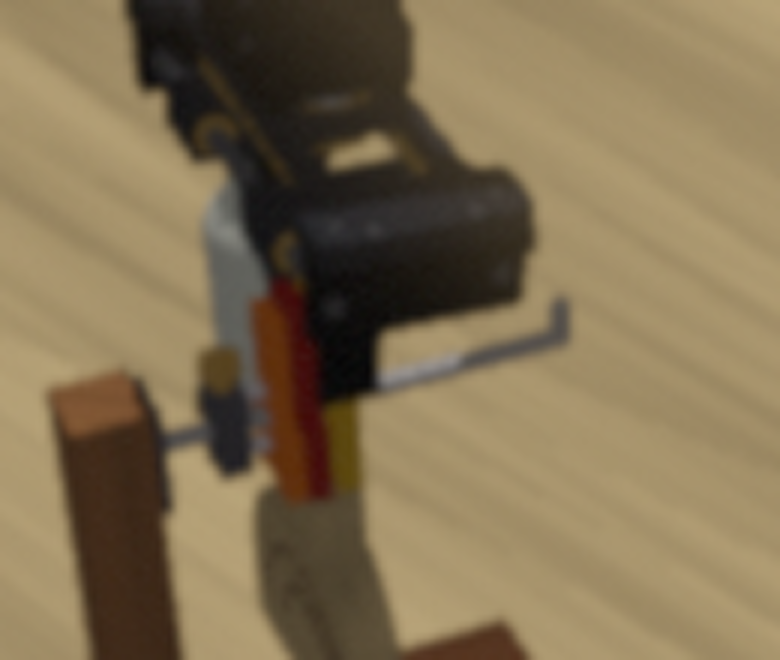

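Emit:
apply_moves(
  steps=[
    {"x": 1.5,"y": -0.5,"z": -0.3,"spin": 0},
    {"x": 0,"y": 0,"z": 0,"spin": 0},
  ],
)

```text
time_s: 26.75
position: [0.6022, -0.1576, 0.2423]
tcp_rot: [[0.334, 0.066, -0.94], [0.943, -0.014, 0.334], [0.009, -0.998, -0.067]]
force: [-0.4, -0.3, -0.6]
opening: 0.43
```

```bash
python3 -c "
from h import *
fm(2)"
```

```text
hook frame TCP: x -64.8 y 0.3 z 242.3 mm Fu,Fn,Fz [ 0.14  0.44 -1.  ]
mean Fu,Fn,Fz [-0.08 -0.   -0.79] Mn 0.073 Mu 0.007
```

Emit:
apply_moves(
  steps=[
    {"x": 1.2,"y": -0.4,"z": -0.5,"spin": 0},
    {"x": 0,"y": 0,"z": 0,"spin": 0},
  ],
)

```text
time_s: 27.0
position: [0.603, -0.1578, 0.2419]
tcp_rot: [[0.334, 0.065, -0.94], [0.943, -0.014, 0.334], [0.009, -0.998, -0.066]]
force: [-0.7, -0.1, -0.9]
opening: 0.432
```

```bash
python3 -c "
from h import *
fm(2)"
```

```text
hook frame TCP: x -63.8 y 0.3 z 241.9 mm Fu,Fn,Fz [-0.14  0.55 -0.3 ]
mean Fu,Fn,Fz [-0.41  0.1  -0.61] Mn 0.19 Mu -0.014
```

Emit:
apply_moves(
  steps=[
    {"x": 1.2,"y": -0.4,"z": -0.7,"spin": 0},
    {"x": 0,"y": 0,"z": 0,"spin": 0},
  ],
)

```text
time_s: 27.25
position: [0.6032, -0.1578, 0.2419]
tcp_rot: [[0.333, 0.063, -0.941], [0.943, -0.013, 0.333], [0.008, -0.998, -0.064]]
force: [-0.5, 0.8, 0.2]
opening: 0.435
```

```bash
python3 -c "
from h import *
fm(2)"
```

```text
hook frame TCP: x -63.5 y 0.3 z 241.9 mm Fu,Fn,Fz [-1.65 -0.12  1.83]
mean Fu,Fn,Fz [-1.2   0.25  1.01] Mn 0.327 Mu -0.033
```

Emit:
apply_moves(
  steps=[
    {"x": 1,"y": -0.4,"z": -0.5,"spin": 0},
    {"x": 0,"y": 0,"z": 0,"spin": 0},
  ],
)

```text
time_s: 27.5
position: [0.6034, -0.1579, 0.2418]
tcp_rot: [[0.333, 0.061, -0.941], [0.943, -0.013, 0.333], [0.008, -0.998, -0.062]]
force: [-1.3, -0.3, 0.7]
opening: 0.433
```

```bash
python3 -c "
from h import *
fm(2)"
```

```text
hook frame TCP: x -63.3 y 0.3 z 241.8 mm Fu,Fn,Fz [-2.53  0.34  2.98]
mean Fu,Fn,Fz [-1.84 -0.18  1.82] Mn 0.417 Mu -0.024
```

Emit:
apply_moves(
  steps=[
    {"x": 0,"y": 0,"z": 0,"spin": 0},
    {"x": 0,"y": 0,"z": 0,"spin": 0},
    {"x": 0,"y": 0,"z": 0,"spin": 0},
    {"x": 0,"y": 0,"z": 0,"spin": 0},
  ],
  grip=58,
)

```text
time_s: 27.95
position: [0.606, -0.159, 0.2416]
tcp_rot: [[0.334, 0.067, -0.94], [0.943, -0.015, 0.333], [0.008, -0.998, -0.068]]
force: [-0.2, 0.0, 0.7]
opening: 0.646
```

```bash
python3 -c "
from h import *
views('25')"
```

```text
hook frame TCP: x -60.6 y 0.2 z 241.6 mm Fu,Fn,Fz [-0.17 -0.05  0.7 ]
t 27.95 p [ 0.606  -0.159   0.2416] ang 70.51 F [-0.17  0.01  0.7 ] M [0.02 0.01 0.  ] op 56.2 maxqv 0.42 toolz [ 0.008 -0.998 -0.068]
```

View pics/w25.png

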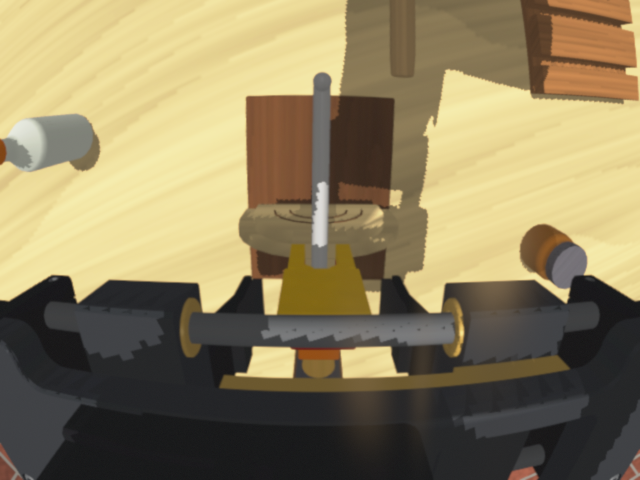

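View pics/s25.png

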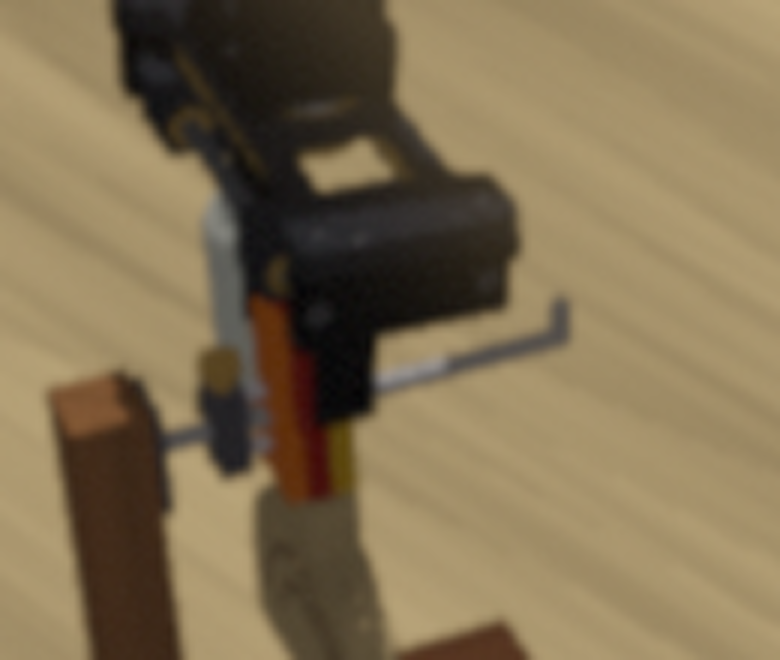

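Emit:
apply_moves(
  steps=[
    {"x": 0,"y": 0,"z": 15,"spin": 0},
    {"x": 0,"y": 0,"z": 25,"spin": 0},
    {"x": -5,"y": 10,"z": 20,"spin": 0},
    {"x": -15,"y": 30,"z": 5,"spin": 0.015},
    {"x": -18,"y": 42,"z": 0,"spin": 0.02},
    {"x": -18,"y": 44,"z": 0,"spin": 0.02},
    {"x": -18,"y": 44,"z": 0,"spin": 0.02},
    {"x": -18,"y": 44,"z": 0,"spin": 0.02},
    {"x": -18,"y": 44,"z": -5,"spin": 0.01},
    {"x": -18,"y": 44,"z": -10,"spin": 0.01},
    {"x": -14,"y": 34,"z": -10,"spin": 0},
    {"x": -10,"y": 22,"z": -10,"spin": 0},
  ],
  grip=80,
)

```text
time_s: 29.25
position: [0.4516, 0.206, 0.2752]
tcp_rot: [[0.228, 0.083, -0.97], [0.974, -0.007, 0.228], [0.013, -0.997, -0.082]]
force: [0.8, 0.2, -0.4]
opening: 0.922
```

Emit:
apply_moves(
  steps=[
    {"x": -6,"y": 12,"z": -15,"spin": 0},
    {"x": -3,"y": 5,"z": -15,"spin": 0},
    {"x": 0,"y": 0,"z": -10,"spin": 0},
    {"x": 0,"y": 0,"z": 0,"spin": 0},
    {"x": 0,"y": 0,"z": 0,"spin": 0},
  ],
)

```text
time_s: 29.75
position: [0.4401, 0.2273, 0.2337]
tcp_rot: [[0.221, 0.083, -0.972], [0.975, -0.005, 0.221], [0.013, -0.996, -0.083]]
force: [-0.0, 0.4, -0.1]
opening: 0.92
```

```bash
python3 -c "
from h import *
views('26');wshot('26b',(0,0,640,480),1,(.4392,.2295,-12.5),.1625,.048)"
```

```text
hook frame TCP: x -347.0 y 307.9 z 233.7 mm Fu,Fn,Fz [-0.18  0.38 -0.1 ]
t 29.75 p [0.4401 0.2273 0.2337] ang 77.23 F [-0.04  0.42 -0.1 ] M [ 0.03  0.06 -0.  ] op 80.0 maxqv 0.42 toolz [ 0.013 -0.996 -0.083]
t 29.85 p [0.4403 0.2272 0.234 ] ang 77.2 F [ 1.17  0.02 -0.23] M [-0.01  0.09  0.03] op 80.1 maxqv 0.28 toolz [ 0.014 -0.996 -0.083]
```

View pics/26b.png

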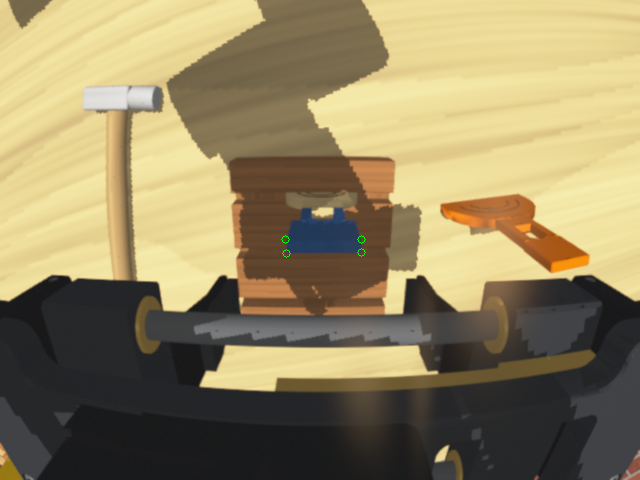

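View pics/s26.png

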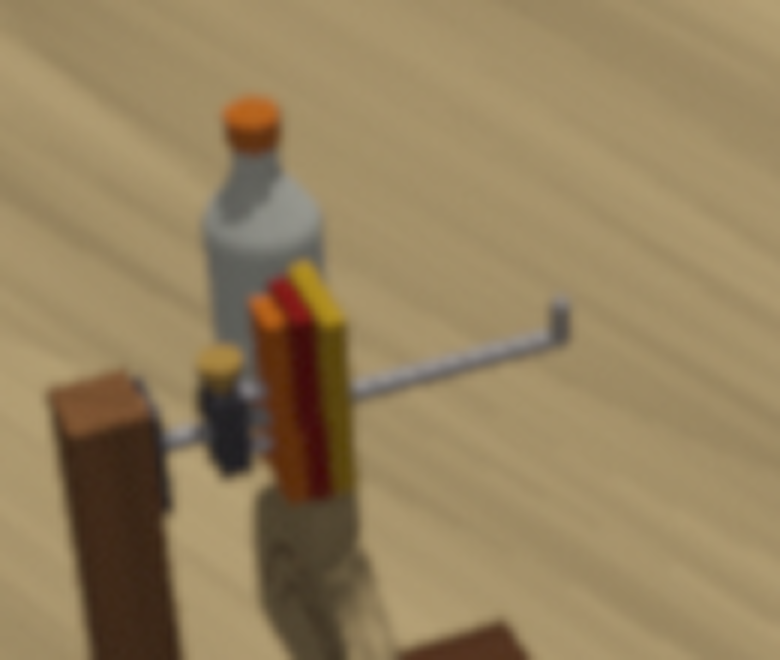

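Emit:
apply_moves(
  steps=[
    {"x": 0,"y": 1.5,"z": -10,"spin": 0.007},
    {"x": 0,"y": 0.8,"z": -16,"spin": 0},
    {"x": 0,"y": 0,"z": -18,"spin": 0},
    {"x": 0,"y": 0,"z": -16,"spin": 0},
    {"x": 0,"y": 0,"z": -10,"spin": 0},
    {"x": 0,"y": 0,"z": -4,"spin": 0},
    {"x": 0,"y": 0,"z": 0,"spin": 0},
    {"x": 0,"y": 0,"z": 0,"spin": 0},
  ],
)

```text
time_s: 30.7
position: [0.4441, 0.2287, 0.1585]
tcp_rot: [[0.217, 0.092, -0.972], [0.976, -0.002, 0.217], [0.018, -0.996, -0.091]]
force: [0.2, -0.5, -0.2]
opening: 0.919
```

Emit:
apply_moves(
  steps=[
    {"x": -2,"y": 0.5,"z": -5,"spin": 0},
    {"x": -1.5,"y": 0.3,"z": -7,"spin": 0},
    {"x": 0,"y": 0,"z": -5,"spin": 0},
    {"x": 0,"y": 0,"z": -2,"spin": 0},
    {"x": 0,"y": 0,"z": 0,"spin": 0},
  ],
)

```text
time_s: 31.2
position: [0.4412, 0.23, 0.1395]
tcp_rot: [[0.216, 0.096, -0.972], [0.976, -0.001, 0.217], [0.02, -0.995, -0.094]]
force: [-0.2, 0.4, 0.1]
opening: 0.918
```

```bash
python3 -c "
from h import *
wshot('27',(0,0,640,480),1,(.4392,.2295,-12.5),.1625,.048)"
```

```text
t 31.2 p [0.4412 0.23   0.1395] ang 77.5 F [-0.25  0.37  0.08] M [-0.03  0.02  0.  ] op 79.9 maxqv 0.19 toolz [ 0.02  -0.995 -0.094]
```

View pics/27.png

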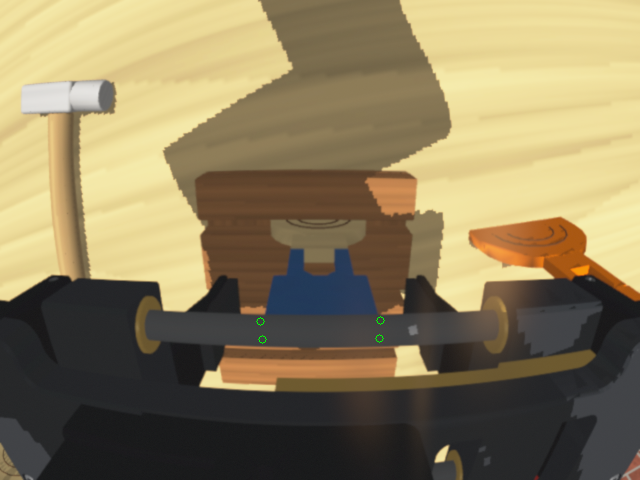

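Emit:
apply_moves(
  steps=[
    {"x": 0,"y": 0,"z": 0,"spin": 0},
    {"x": 0,"y": 0,"z": 0,"spin": 0},
    {"x": 0,"y": 0,"z": 0,"spin": 0},
    {"x": 0,"y": 0,"z": 0,"spin": 0},
    {"x": 0,"y": 0,"z": 0,"spin": 0},
    {"x": 0,"y": 0,"z": 0,"spin": 0},
  ],
  grip=35,
)

```text
time_s: 31.85
position: [0.4418, 0.2301, 0.1401]
tcp_rot: [[0.216, 0.097, -0.971], [0.976, -0.001, 0.217], [0.02, -0.995, -0.095]]
force: [-0.3, 0.6, -1.1]
opening: 0.547
```

```bash
python3 -c "
from h import *
wshot('28',(0,0,640,480),1)"
```

```text
t 31.85 p [0.4418 0.2301 0.1401] ang 77.51 F [-0.29  0.59 -1.13] M [0.05 0.11 0.01] op 47.6 maxqv 0.07 toolz [ 0.02  -0.995 -0.095]
```

View pics/28.png

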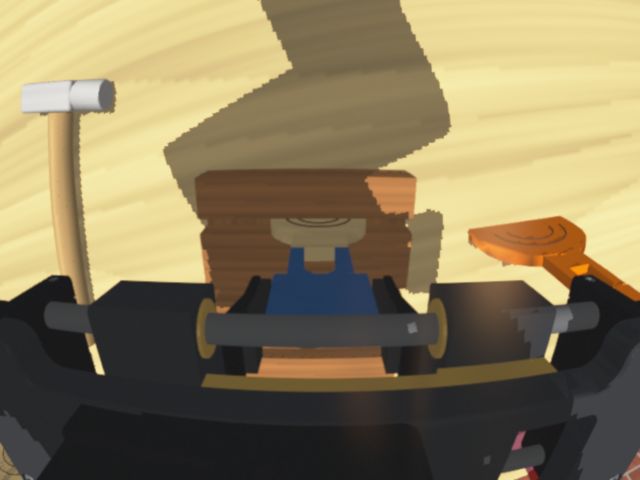

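Emit:
apply_moves(
  steps=[
    {"x": 0,"y": 0,"z": 8,"spin": 0},
    {"x": 0,"y": 0,"z": 14,"spin": 0},
    {"x": 0,"y": 0,"z": 22,"spin": 0},
    {"x": 0,"y": 0,"z": 30,"spin": 0},
    {"x": 0,"y": -5,"z": 35,"spin": 0},
    {"x": 2,"y": -18,"z": 30,"spin": 0},
    {"x": 3,"y": -30,"z": 10,"spin": -0.02},
    {"x": 3,"y": -38,"z": 0,"spin": -0.025},
    {"x": 3,"y": -42,"z": 0,"spin": -0.025},
    {"x": 3,"y": -42,"z": 0,"spin": -0.025},
    {"x": 3,"y": -42,"z": 0,"spin": -0.02},
    {"x": 3,"y": -38,"z": 0,"spin": -0.008},
  ],
)

```text
time_s: 33.1
position: [0.4589, -0.0295, 0.3016]
tcp_rot: [[0.328, 0.104, -0.939], [0.945, -0.013, 0.328], [0.022, -0.995, -0.102]]
force: [1.6, -0.2, -0.7]
opening: 0.549
```

Emit:
apply_moves(
  steps=[
    {"x": 2,"y": -30,"z": 0,"spin": 0},
    {"x": 2,"y": -22,"z": 0,"spin": 0},
    {"x": 2,"y": -15,"z": -4,"spin": 0},
    {"x": 0,"y": -8,"z": -6,"spin": 0},
    {"x": 0,"y": 0,"z": 0,"spin": 0},
    {"x": 0,"y": 0,"z": 0,"spin": 0},
  ],
)

```text
time_s: 33.7
position: [0.4637, -0.1121, 0.2937]
tcp_rot: [[0.336, 0.106, -0.936], [0.942, -0.015, 0.336], [0.021, -0.994, -0.105]]
force: [-0.4, 0.6, -1.9]
opening: 0.547
```

```bash
python3 -c "
from h import *
views('29')"
```

```text
hook frame TCP: x -210.4 y -3.6 z 293.7 mm Fu,Fn,Fz [-0.59  0.48 -1.93]
t 33.7 p [ 0.4637 -0.1121  0.2937] ang 70.39 F [-0.4   0.65 -1.93] M [ 0.06  0.14 -0.03] op 47.6 maxqv 0.63 toolz [ 0.021 -0.994 -0.105]
```

View pics/w29.png

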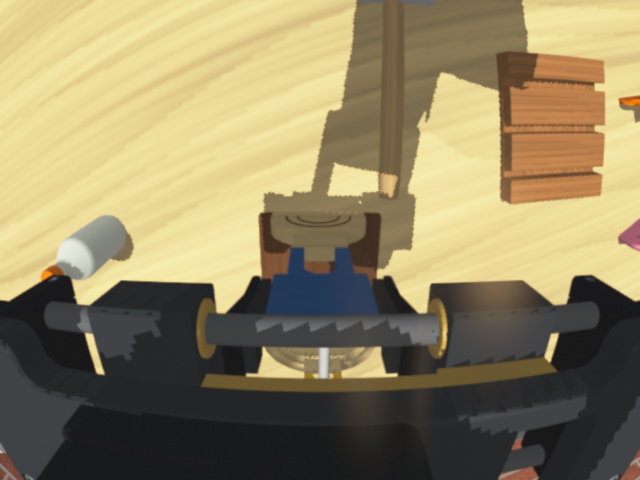

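Emit:
apply_moves(
  steps=[
    {"x": 0.8,"y": 2,"z": -8,"spin": 0},
    {"x": 0.4,"y": 1.2,"z": -10,"spin": 0},
    {"x": 0,"y": 0,"z": -7,"spin": 0},
    {"x": 0,"y": 0,"z": -3,"spin": 0},
    {"x": 0,"y": 0,"z": 0,"spin": 0},
    {"x": 0,"y": 0,"z": 0,"spin": 0},
  ],
)

```text
time_s: 34.4
position: [0.4644, -0.1051, 0.2627]
tcp_rot: [[0.331, 0.104, -0.938], [0.944, -0.014, 0.331], [0.022, -0.994, -0.103]]
force: [-0.6, 0.0, -0.1]
opening: 0.546
```

```bash
python3 -c "
from h import *
views('30')"
```

```text
hook frame TCP: x -212.1 y 3.2 z 262.7 mm Fu,Fn,Fz [-0.57 -0.18 -0.13]
t 34.4 p [ 0.4644 -0.1051  0.2627] ang 70.69 F [-0.6   0.02 -0.13] M [ 0.05  0.1  -0.01] op 47.5 maxqv 0.34 toolz [ 0.022 -0.994 -0.103]
```

View pics/w30.png

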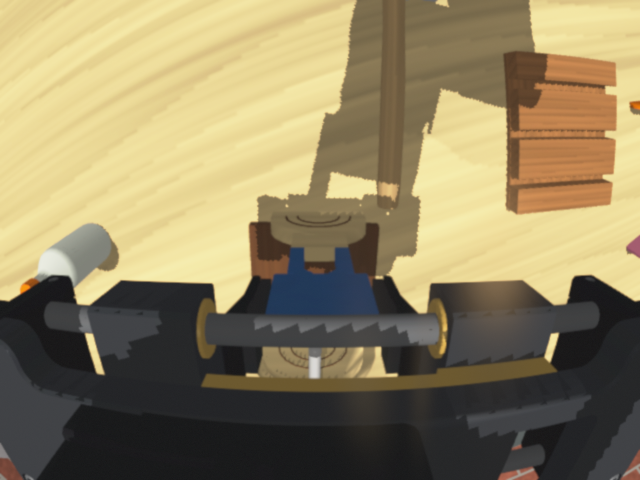

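View pics/s30.png

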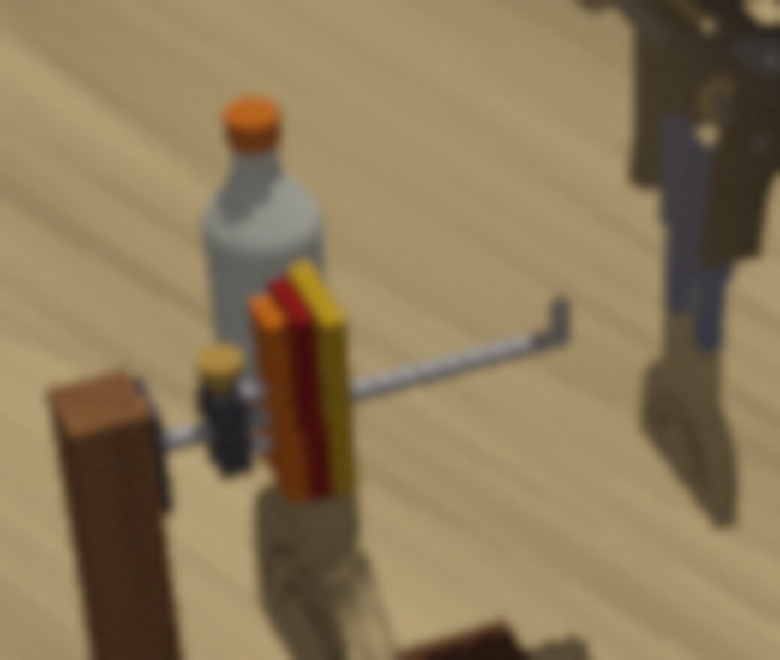

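Emit:
apply_moves(
  steps=[
    {"x": -0.5,"y": -1.8,"z": 0,"spin": -0.004},
    {"x": 3,"y": -2.2,"z": 0,"spin": 0},
    {"x": 8,"y": -3,"z": 0,"spin": 0},
    {"x": 9,"y": -3.2,"z": 0,"spin": 0},
    {"x": 8,"y": -2.9,"z": 0,"spin": 0},
    {"x": 4,"y": -1.4,"z": 0,"spin": 0},
    {"x": 0,"y": 0,"z": 0,"spin": 0},
    {"x": 0,"y": 0,"z": 0,"spin": 0},
  ],
)

```text
time_s: 35.3
position: [0.5007, -0.1224, 0.264]
tcp_rot: [[0.335, 0.108, -0.936], [0.942, -0.016, 0.336], [0.021, -0.994, -0.107]]
force: [-0.1, -0.1, -0.5]
opening: 0.547
```

```bash
python3 -c "
from h import *
views('31')"
```

```text
hook frame TCP: x -172.0 y -0.9 z 264.0 mm Fu,Fn,Fz [-0.1  -0.14 -0.55]
t 35.3 p [ 0.5007 -0.1224  0.264 ] ang 70.39 F [-0.14 -0.1  -0.55] M [ 0.03  0.07 -0.01] op 47.6 maxqv 0.51 toolz [ 0.021 -0.994 -0.107]
```

View pics/s31.png

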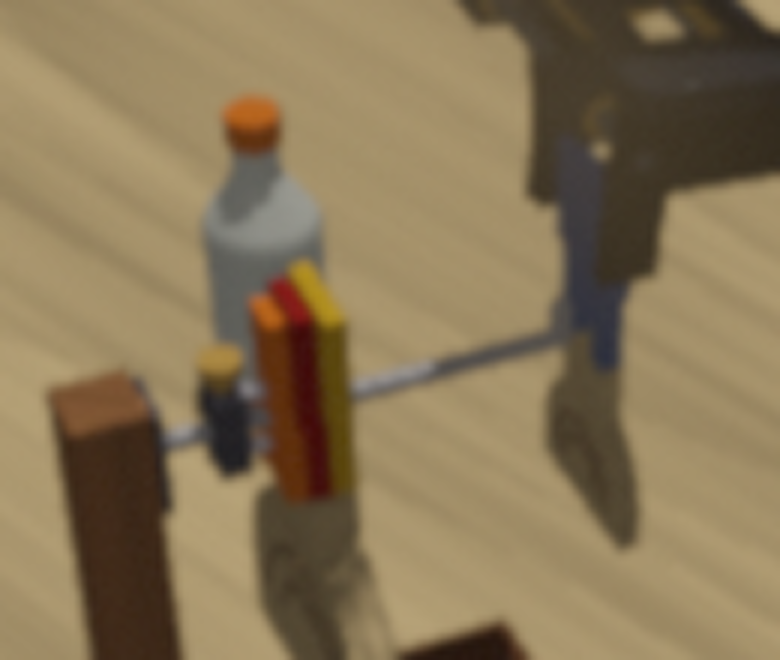

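Emit:
apply_moves(
  steps=[
    {"x": 5,"y": -1.3,"z": -1,"spin": 0},
    {"x": 8,"y": -2.5,"z": 0,"spin": 0},
    {"x": 7,"y": -2.4,"z": 0,"spin": 0},
    {"x": 0,"y": 0,"z": 0,"spin": 0},
  ],
)

```text
time_s: 35.8
position: [0.5219, -0.1288, 0.2632]
tcp_rot: [[0.336, 0.109, -0.936], [0.942, -0.016, 0.336], [0.021, -0.994, -0.108]]
force: [0.2, -0.6, -0.9]
opening: 0.548
```

```bash
python3 -c "
from h import *
views('32')"
```

```text
hook frame TCP: x -150.0 y 0.3 z 263.2 mm Fu,Fn,Fz [ 0.41 -0.49 -0.93]
t 35.8 p [ 0.5219 -0.1288  0.2632] ang 70.39 F [ 0.22 -0.6  -0.93] M [ 0.02  0.09 -0.03] op 47.6 maxqv 0.68 toolz [ 0.021 -0.994 -0.108]
```

View pics/w32.png

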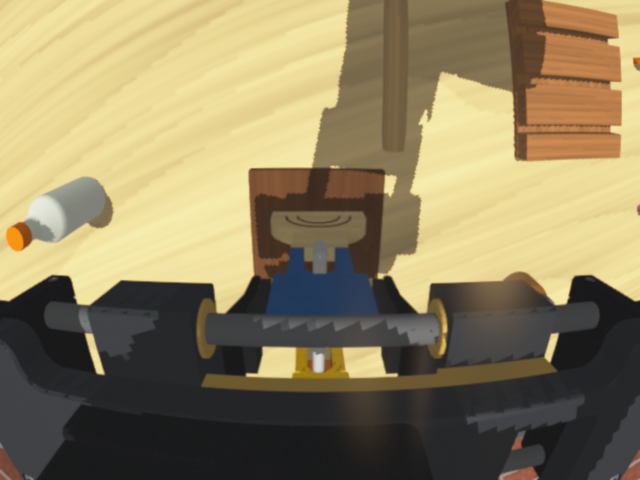

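Emit:
apply_moves(
  steps=[
    {"x": 7,"y": -2.5,"z": 0,"spin": 0},
    {"x": 11,"y": -4,"z": 0,"spin": 0},
    {"x": 11,"y": -4,"z": 0,"spin": 0},
    {"x": 9,"y": -3.2,"z": 0,"spin": 0},
    {"x": 7,"y": -2.5,"z": -2,"spin": 0},
    {"x": 4,"y": -1.4,"z": -4,"spin": 0},
    {"x": 2,"y": -0.7,"z": -5,"spin": 0},
    {"x": 0,"y": 0,"z": -4,"spin": 0},
    {"x": 0,"y": 0,"z": -1,"spin": 0},
    {"x": 0,"y": 0,"z": 0,"spin": 0},
  ],
)

```text
time_s: 36.9
position: [0.5756, -0.1479, 0.2442]
tcp_rot: [[0.336, 0.105, -0.936], [0.942, -0.014, 0.336], [0.022, -0.994, -0.103]]
force: [-0.3, -0.8, -1.0]
opening: 0.547
```

```bash
python3 -c "
from h import *
views('33');fm(2)"
```

```text
hook frame TCP: x -92.9 y 0.4 z 244.2 mm Fu,Fn,Fz [ 0.01 -0.85 -0.95]
t 36.9 p [ 0.5756 -0.1479  0.2442] ang 70.39 F [-0.28 -0.8  -0.95] M [0.01 0.04 0.05] op 47.5 maxqv 0.49 toolz [ 0.022 -0.994 -0.103]
hook frame TCP: x -92.6 y 0.4 z 244.8 mm Fu,Fn,Fz [ 0.13 -0.05 -0.82]
mean Fu,Fn,Fz [ 0.15 -0.   -0.76] Mn 0.111 Mu -0.016
```

View pics/s33.png

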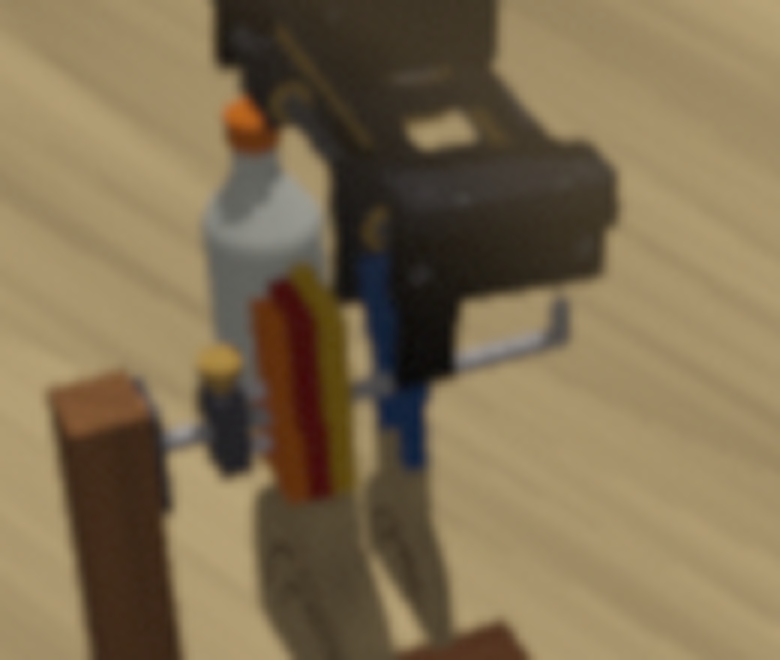

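Emit:
apply_moves(
  steps=[
    {"x": 4,"y": -1.5,"z": 0,"spin": 0},
    {"x": 5,"y": -1.9,"z": -0.5,"spin": 0},
    {"x": 3.5,"y": -1.3,"z": -0.5,"spin": 0},
    {"x": 1.5,"y": -0.5,"z": 0,"spin": 0},
    {"x": 0,"y": 0,"z": 0,"spin": 0},
    {"x": 0,"y": 0,"z": 0,"spin": 0},
  ],
)

```text
time_s: 37.65
position: [0.5919, -0.1541, 0.2447]
tcp_rot: [[0.336, 0.108, -0.936], [0.942, -0.016, 0.336], [0.021, -0.994, -0.107]]
force: [0.6, 0.4, -1.5]
opening: 0.551
```

```bash
python3 -c "
from h import *
fm(2)"
```

```text
hook frame TCP: x -75.6 y 0.1 z 244.7 mm Fu,Fn,Fz [-0.55  1.08 -1.12]
mean Fu,Fn,Fz [-0.05  0.85 -1.32] Mn 0.082 Mu 0.007
```

Emit:
apply_moves(
  steps=[
    {"x": 1.5,"y": -0.5,"z": -1,"spin": 0},
    {"x": 0,"y": 0,"z": 0,"spin": 0},
  ],
)

```text
time_s: 37.9
position: [0.5931, -0.1544, 0.2435]
tcp_rot: [[0.336, 0.107, -0.936], [0.942, -0.016, 0.336], [0.021, -0.994, -0.106]]
force: [0.2, -0.4, -1.6]
opening: 0.549
```

```bash
python3 -c "
from h import *
fm(2)"
```

```text
hook frame TCP: x -74.4 y 0.2 z 243.6 mm Fu,Fn,Fz [ 0.11  1.44 -1.03]
mean Fu,Fn,Fz [ 0.19  0.56 -1.32] Mn 0.098 Mu -0.02
```

Emit:
apply_moves(
  steps=[
    {"x": 1.2,"y": -0.4,"z": -0.7,"spin": 0},
    {"x": 0,"y": 0,"z": 0,"spin": 0},
  ],
)

```text
time_s: 38.15
position: [0.5938, -0.1546, 0.2427]
tcp_rot: [[0.336, 0.106, -0.936], [0.942, -0.015, 0.336], [0.021, -0.994, -0.105]]
force: [0.2, 0.3, -1.6]
opening: 0.546
```

```bash
python3 -c "
from h import *
fm(2)"
```

```text
hook frame TCP: x -73.6 y 0.3 z 242.7 mm Fu,Fn,Fz [ 0.2   0.13 -0.98]
mean Fu,Fn,Fz [ 0.12  0.26 -1.31] Mn 0.189 Mu 0.016
```

Contact is beginning (moment rising). A bit more.

Emit:
apply_moves(
  steps=[
    {"x": 1.2,"y": -0.4,"z": -0.5,"spin": 0},
    {"x": 0,"y": 0,"z": 0,"spin": 0},
  ],
)

```text
time_s: 38.4
position: [0.5942, -0.1546, 0.2425]
tcp_rot: [[0.335, 0.104, -0.936], [0.942, -0.015, 0.336], [0.021, -0.994, -0.103]]
force: [-1.2, 0.1, 0.3]
opening: 0.546
```

```bash
python3 -c "
from h import *
fm(2)"
```

```text
hook frame TCP: x -73.1 y 0.3 z 242.5 mm Fu,Fn,Fz [-1.25 -0.63  0.58]
mean Fu,Fn,Fz [-1.22 -0.49  0.44] Mn 0.336 Mu -0.017
```

Emit:
apply_moves(
  steps=[
    {"x": 1.2,"y": -0.4,"z": -0.7,"spin": 0},
    {"x": 0,"y": 0,"z": 0,"spin": 0},
  ],
)

```text
time_s: 38.65
position: [0.5943, -0.1547, 0.2425]
tcp_rot: [[0.335, 0.102, -0.937], [0.942, -0.014, 0.335], [0.021, -0.995, -0.101]]
force: [-0.5, -0.2, 0.3]
opening: 0.553
```

```bash
python3 -c "
from h import *
fm(2);views('34')"
```

```text
hook frame TCP: x -73.0 y 0.3 z 242.5 mm Fu,Fn,Fz [-2.3  -0.87  2.25]
mean Fu,Fn,Fz [-1.34 -0.63  1.26] Mn 0.42 Mu -0.061
hook frame TCP: x -73.0 y 0.3 z 242.5 mm Fu,Fn,Fz [-2.3  -0.87  2.25]
t 38.7 p [ 0.5944 -0.1547  0.2425] ang 70.42 F [-2.46 -0.04  2.25] M [ 0.09  0.56 -0.  ] op 47.7 maxqv 0.16 toolz [ 0.021 -0.995 -0.101]
```

View pics/s34.png

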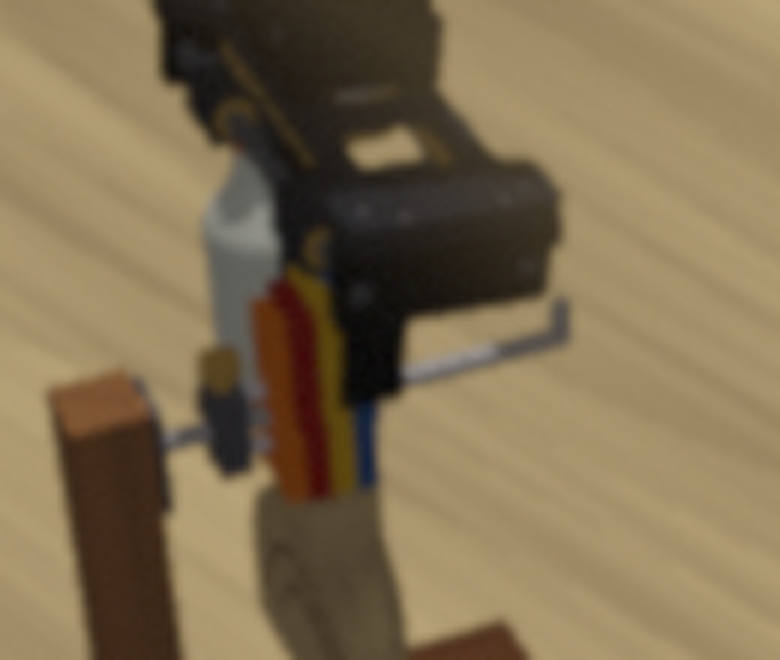

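Emit:
apply_moves(
  steps=[
    {"x": 0,"y": 0,"z": 0,"spin": 0},
    {"x": 0,"y": 0,"z": 0,"spin": 0},
    {"x": 0,"y": 0,"z": 0,"spin": 0},
    {"x": 0,"y": 0,"z": 0,"spin": 0},
    {"x": 0,"y": 0,"z": 0,"spin": 0},
  ],
  grip=72,
)

```text
time_s: 39.3
position: [0.5972, -0.1558, 0.2425]
tcp_rot: [[0.335, 0.109, -0.936], [0.942, -0.016, 0.336], [0.021, -0.994, -0.108]]
force: [-1.3, 0.1, -0.1]
opening: 0.814
```

Emit:
apply_moves(
  steps=[
    {"x": 0,"y": 0,"z": 8,"spin": 0},
    {"x": 0,"y": 0,"z": 15,"spin": 0},
    {"x": 0,"y": 0,"z": 25,"spin": 0},
    {"x": -2,"y": 5,"z": 30,"spin": 0},
    {"x": -5,"y": 30,"z": 25,"spin": 0},
    {"x": -5,"y": 40,"z": 15,"spin": 0},
    {"x": -5,"y": 40,"z": 5,"spin": 0},
    {"x": -5,"y": 30,"z": 0,"spin": 0},
    {"x": 0,"y": 10,"z": 0,"spin": 0},
    {"x": 0,"y": 0,"z": 0,"spin": 0},
    {"x": 0,"y": 0,"z": 0,"spin": 0},
  ],
)

```text
time_s: 40.4
position: [0.5757, 0.0017, 0.3764]
tcp_rot: [[0.338, 0.119, -0.933], [0.941, -0.019, 0.339], [0.023, -0.993, -0.118]]
force: [-0.4, -0.3, 0.0]
opening: 0.826
```

```bash
python3 -c "
from h import *
views('35')
cv2.imwrite('pics/s35full.png',imaging.capture('scene')[:,:,::-1])
i=imaging.capture('top')[180:290,330:440,::-1];cv2.imwrite('pics/t35.png',cv2.resize(i,(550,550),interpolation=cv2.INTER_CUBIC))"
```

```text
hook frame TCP: x -143.3 y 141.3 z 376.4 mm Fu,Fn,Fz [-0.26 -0.41  0.03]
t 40.4 p [0.5757 0.0017 0.3764] ang 70.21 F [-0.38 -0.3   0.03] M [-0.03  0.08 -0.04] op 71.9 maxqv 0.34 toolz [ 0.023 -0.993 -0.118]
```

View pics/s35.png

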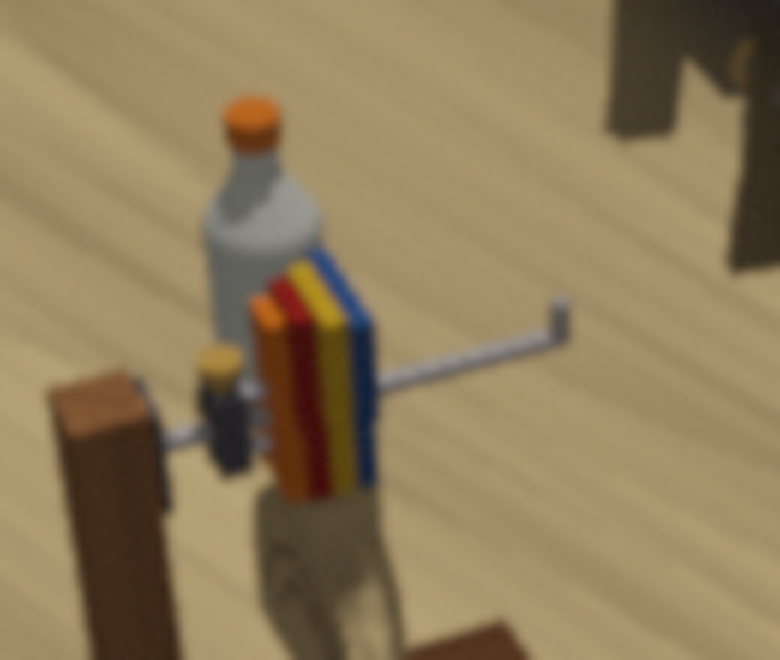

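View pics/w35.png

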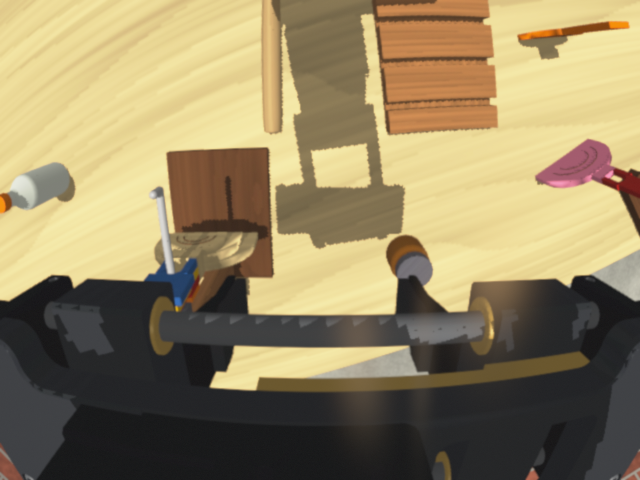

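View pics/s35full.png

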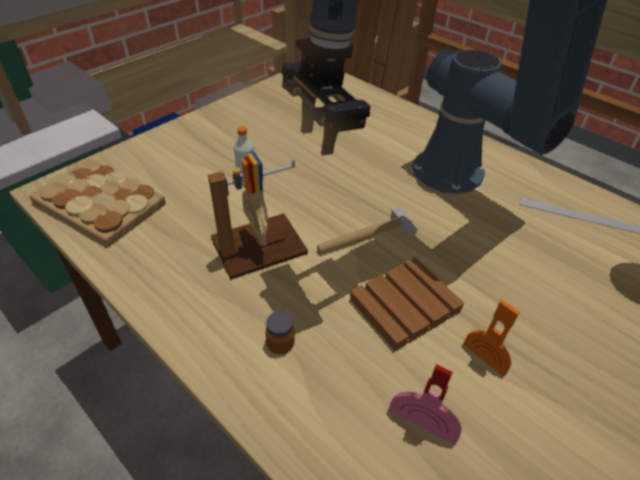

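View pics/t35.png

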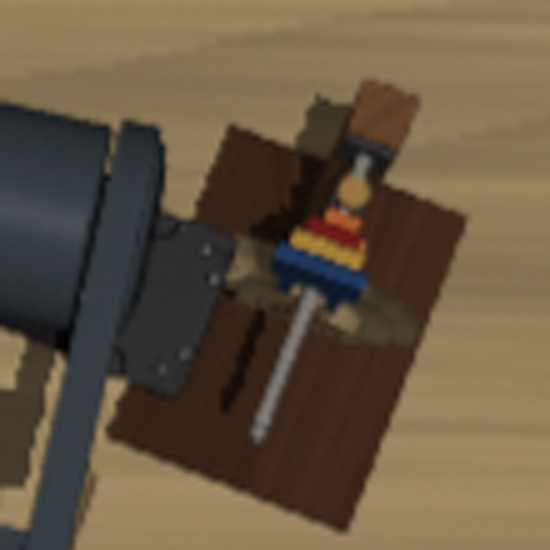

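Emit:
apply_moves(
  steps=[
    {"x": 10,"y": -10,"z": -5,"spin": 0},
    {"x": 15,"y": -15,"z": -10,"spin": 0},
    {"x": 18,"y": -19,"z": -10,"spin": 0},
    {"x": 18,"y": -19,"z": -10,"spin": 0},
    {"x": 12,"y": -12,"z": -5,"spin": 0},
    {"x": 6,"y": -6,"z": 0,"spin": 0},
    {"x": 0,"y": 0,"z": 0,"spin": 0},
    {"x": 0,"y": 0,"z": 0,"spin": 0},
  ],
)

```text
time_s: 41.4
position: [0.66, -0.0919, 0.3302]
tcp_rot: [[0.347, 0.115, -0.931], [0.938, -0.02, 0.347], [0.021, -0.993, -0.115]]
force: [-0.7, -1.2, 0.2]
opening: 0.823
```

```bash
python3 -c "
from h import *
W,im=wshot('36',(0,0,640,480),1)
hk()
cv2.imwrite('pics/36c.png',cv2.resize(im[150:300,130:300],(680,600),interpolation=cv2.INTER_CUBIC)[:,:,::-1])"
```

```text
t 41.4 p [ 0.66   -0.0919  0.3302] ang 69.69 F [-0.65 -1.21  0.18] M [-0.03  0.06 -0.03] op 71.6 maxqv 0.55 toolz [ 0.021 -0.993 -0.115]
hook frame TCP: x -32.5 y 81.7 z 330.4 mm Fu,Fn,Fz [ 0.54  0.05 -0.22]
```

View pics/36.png

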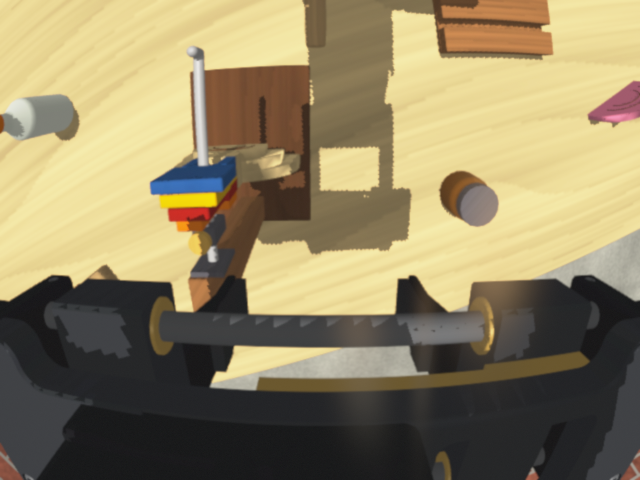

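View pics/36c.png

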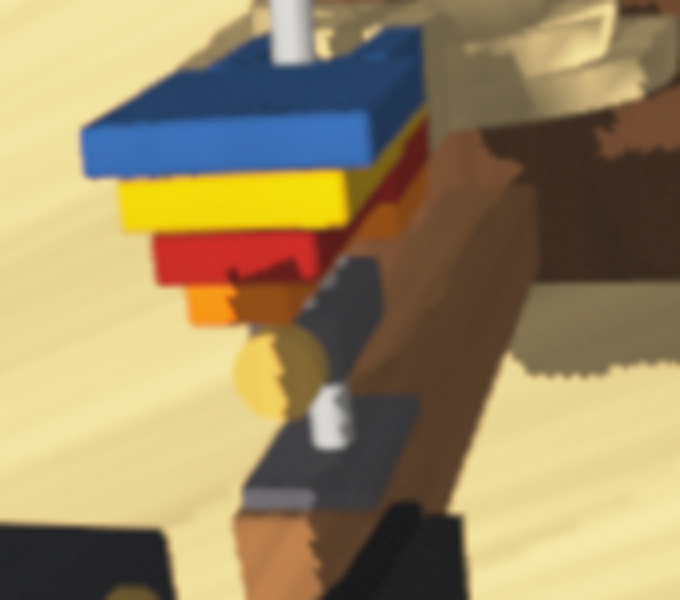

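Run:
```python
from h import *
W=cam("wrist")
im=cv2.imread('pics/36.png')
for u in(180,184,188,192,196):
    print(u,[tuple(int(c) for c in im[v,u]) for v in range(178,226,1)] if u==188 else '')
# expected rows of edges at various hook x along that column, y~+? at z=.265
for x in range(-92,-46,3):
    X=ROOT+U*x/1e3; print(x,proj(W,[[X[0],X[1],.265]]).round(1).tolist(),end=' ')
```

```text
180 
184 
188 [(109, 68, 39), (142, 88, 47), (168, 103, 54), (180, 110, 57), (184, 112, 58), (184, 112, 59), (183, 111, 58), (182, 110, 59), (181, 109, 59), (180, 109, 58), (179, 109, 59), (179, 109, 58), (178, 109, 58), (168, 105, 62), (138, 110, 102), (87, 146, 176), (37, 190, 230), (10, 212, 241), (10, 219, 244), (10, 221, 245), (10, 220, 244), (10, 219, 244), (10, 218, 244), (10, 217, 244), (10, 217, 244), (10, 216, 243), (10, 216, 243), (10, 211, 241), (10, 182, 227), (26, 121, 183), (33, 65, 177), (37, 46, 193), (40, 46, 204), (40, 47, 207), (40, 47, 207), (38, 46, 206), (38, 46, 205), (38, 46, 199), (35, 42, 179), (30, 35, 143), (27, 30, 114), (27, 32, 106), (29, 47, 118), (25, 77, 159), (26, 110, 214), (23, 118, 223), (22, 94, 178), (23, 80, 151)]
192 
196 
-92 [[180.6, 158.2]] -89 [[181.1, 163.1]] -86 [[181.6, 168.0]] -83 [[182.1, 172.9]] -80 [[182.6, 177.7]] -77 [[183.1, 182.6]] -74 [[183.7, 187.4]] -71 [[184.2, 192.1]] -68 [[184.8, 196.9]] -65 [[185.4, 201.6]] -62 [[186.0, 206.3]] -59 [[186.6, 210.9]] -56 [[187.2, 215.5]] -53 [[187.8, 220.1]] -50 [[188.4, 224.6]] -47 [[189.1, 229.1]]
```

```bash
python3 -c "
from h import *
print(job.hand_in(), read_state()['time_s'])"
```

```text
the job is handed in; nothing more can be done
the job is handed in; nothing more can be done
```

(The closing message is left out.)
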